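Tighten a pressure pot's lid crisscross in two passes

ROBOT

A 7-joint arm with a two-finger parallel gripper is mounted at the origin on the work surface. World frame = base frame: x ahead of the robot, y to its left, z up, the work surface at z = 0. Lengths are in m, angles in rad, forces in N, time in s.
With the tool pointing down it reaches from about 0.4 to 0.85 m from the base axis. Payload 10.4 kg.
Tool frame: the origin (TCP) lies at the very end of the fingers, on their centre line; the grasp point (between the pads) lies 19 mm behind it; y points along the fingers, x is the direction in which the jaws open and shut, and the axes are right-handed (so a half turn about y gives the same grasp; the last joint's range is limited). The gripper opens to 87 mm and grips with 3 to 60 N. Pads are 19 mm wide; open, the fingers measure 117 mm over their backs; the gripper's body (75 mm by 190 mm) begins 51 mm behind the grasp point.
Start: joints at [1.319, 0.332, -0.065, 1.46, 0.022, 1.35, -0.088], TCP at [0.142, -0.609, 0.223] pointing down, gripper open.
Joint ranges: [-2.6, 2.6], [-0.5, 2.12], [-1.47, 1.34], [0.16, 2.42], [-1.27, 4.41], [0.06, 2.06], [-2.6, 2.6]. Speed limits (rad/s): [2.22, 2.22, 2.79, 2.79, 3.14, 3.14, 3.14].

INTERFACE

Orientations are given as a unit quaternion [x, y, z, w].
In Python, from bench import readout, vision, r gives the robot as it stands.
- The arm moves only by the tool arm_command, never from a script. Its argument "targets" is a list that holds one entry, the list of rows, each a list of 6 numbers: the shift along the tool's x, y, z in m, then the turn, a rotation vector about the tool's x, y, z in degrees. A call has 1 to 12 rows; each row shifts and turns the commanded pose from where the row before left it, along the tool's axes as they then stand; what a row does not reach is not made up. A row lasts 1/12 s, in which the tool goes at most 41.7 mm and 7.16 degrees, less where a joint would pass 70% of its speed; a pose out of reach is approached as far as the arm can. A call is refused whole if a number of a shift passes 0.0417 or a number of a turn 7.16, either way. A call with a gripper value outside its range is refused whole. "hand" is the opening, from 0 (shut) to 1 (fully open), set as the call begins (left out, the last holds). The fingers move at their own pace and stop on an object; "grip_force" is the grip in N (left out, the last holds). Time passes only in rows, so rows that do not move let the fingers close. It gives the time, the measured TCP pose, the force and the opening at its end, in the units of the state.
- readout.read_state(): the state, without advancing time (a new reading comes with each control period).
- vision.camera(name): name is "scene" or "top"; returns a dict with "pixels" (400x640x3 uint8, blue, green, red), "fovy" (degrees; the focal length in pixels is half the picture's height over the tangent of half this angle, whatever the lens; pixels are square), "cx", "cy" (the principal point, pixels), "R" (3x3) and "t" (3): a world point X has camera coordinates R X + t. Camera axes: x right, y down, z forward; pixel columns grow to the right and rows downward; lengths in m; the calibration is good to about 2 mm. A picture is of the moment at which its call begins. There is no depth.
- r.close_job(): hands the job in, once; it reports no verdict.
The state is a dict: "time": time; "joint_positions": joint angles; "joint_vel": joint speeds; "joint_torque": joint torques, N m; "ee_pos": TCP position; "eef_rot": TCP orientation; "ft_force": force on the tool from outside, world axes, zero at the start; "torque": the same for the moment, N m; "width": finger opening in m.
Only numpy, scipy, OpenCV 4.12 (cv2) and the standard library are available. Lean on these libraries where they do the work, as an engineer would, in place of code of your own. Each camera call takes 0.05 s, during which the arm holds its last target.

TASK

Tighten the pressure pot's lid evenly: turn the four T knobs clockwise in crisscross order (each first knob followed by the one straight across, then the other pair), at first only until each bites and just starts to sink, so feel for it. When all four are snug, go round crisscross again and give each knob a further eighth of a turn, no more, or the seal is crushed. Do not lean hard on the lid, and leave the can, the wrench and the cup where they are.

Things in the scene. Friction and masses are not known exactly. Their poses are not given: they have to be found in the camera images.
- pot: Small pressure pot, fixed to the bench: grey round shell with a red lid 248 mm in diameter. Origin at the centre of its underside, z up; the lid's flat top is 126 mm above it. A gauge 38 mm across stands on the lid's centre, top 155 mm above the bench. Four T knobs stand on the lid, on a circle of 92 mm radius, every 90 degrees
- bar0 (a point): T knob 0, opposite 2 (0 to 3 run counter-clockwise from above). Point: centre of its black bar, on its vertical turning axis, 36 mm above the lid's top. Bar: 58 mm long (the point's x), 12 mm wide (y), 24 mm tall (12 mm up and down from the point), on a short stem over an orange seal pad.
- bar1 (a point): T knob 1, opposite 3 (0 to 3 run counter-clockwise from above). Same point, axes and sizes as knob 0. All four knobs turn alike: clockwise from above tightens; each first turns freely (0.03 N m) through an unseen slack of 0.1 to 1.1 rad, different per knob.
- bar2 (a point): T knob 2, opposite 0 (0 to 3 run counter-clockwise from above). Same point, axes and sizes as knob 0. After its slack a knob bites: the torque jumps to about 0.4 N m (a held grasp yields some 0.1 rad before the knob moves on) and stays so, and the knob sinks 2 mm per rad from there.
- bar3 (a point): T knob 3, opposite 1 (0 to 3 run counter-clockwise from above). Same point, axes and sizes as knob 0. A knob stays where it is left. Turned back, it only gets loose again and does not rise.
- spray: Bystander: small can with a yellow label, 48 mm across, 105 mm tall, standing; origin at the centre of its underside
- wrench: Bystander: steel wrench lying on the bench; origin beneath its middle
- cup: Bystander: blue plastic cup, 68 mm across, 70 mm tall, standing; origin at the centre of its underside

How it is judged:
By the outcome, as a careful person would: the job done as asked, in the order asked, and still so for the second after the job is handed in, with the robot touching nothing.
It also fails if it takes over 72 s, if anything falls off the work surface, if the arm or the gripper's body presses on something with over 40 N, if the wrist force passes 120 N, or if a joint passes its speed limit or range.

## Working session

There is one attempt and no reset: what is moved stays moved. The work goes in short steps, Python scripts to look and compute and a tool call to move; the robot and the scene stay as the last step left them, time stands still between calls to the robot, and variables do not carry over. Pictures are saved under pics/ and viewed, and the job is handed in when it is done.

Besides the shell and the picture viewer there is one more tool, called after "Request:" as a command line: name --argument value ..., lists and objects as JSON in quotes. arm_command: Moves the arm, as the interface text tells. Its arguments: {"type":"object","properties":{"targets":{"type":"array","items":{"type":"array","items":{"type":"array","items":{"type":"number"}}}},"hand":{"type":"number"},"grip_force":{"type":"number"}},"required":["targets"]}

```bash
ls; mkdir -p pics; python3 - <<'E'
from bench import readout, vision, r
import cv2,numpy as np
print(readout.read_state())
for n in("scene","top"):
    c=vision.camera(n); cv2.imwrite(f"pics/{n}0.png",c["pixels"])
    print(n,c["fovy"],c["cx"],c["cy"],np.round(c["R"],4).tolist(),np.round(c["t"],4).tolist())
    np.savez(n+".npz",**{k:c[k] for k in c})
E
```

```text
pics
{'time': 0.0, 'joint_positions': array([ 1.31940793,  0.33285353, -0.06469927,  1.46094808,  0.02160001,
        1.34991183, -0.08849194]), 'joint_vel': array([ 3.48025909e-04,  1.09618066e-03,  2.05216341e-04,  1.55894267e-03,
       -1.49219482e-03,  9.44237398e-05,  1.48495018e-03]), 'joint_torque': array([ 1.28849742e-04, -6.23247600e+01,  2.50343385e-02, -3.89910328e+01,
       -6.12809812e-02,  3.97015933e-02,  2.00773552e-04]), 'ee_pos': array([ 0.14165207, -0.60833056,  0.22176217]), 'eef_rot': array([-0.55351641,  0.44006072, -0.43924251,  0.55410482]), 'ft_force': array([ 0.67964913, -0.26287534,  0.77376698]), 'torque': array([ 0.01910251, -0.02615802, -0.04876868]), 'width': 0.08707388379947557}
scene 50.35667064981082 322.34128106237404 197.09498786857884 [[0.8266, 0.5628, -0.011], [0.4632, -0.6912, -0.5547], [-0.3197, 0.4534, -0.832]] [-0.5096, -0.192, 1.2011]
top 46.02523280960595 314.1977703038525 207.02948741729287 [[0.0824, -0.9966, 0.0013], [-0.9752, -0.0809, -0.2058], [0.2052, 0.0157, -0.9786]] [-0.0041, 0.6457, 1.0658]
```

View pics/scene0.png

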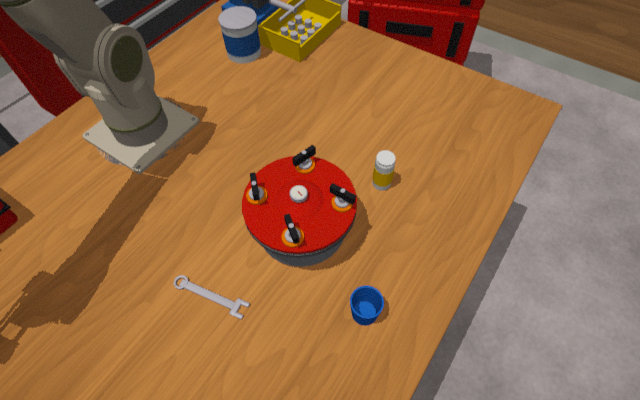

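View pics/top0.png

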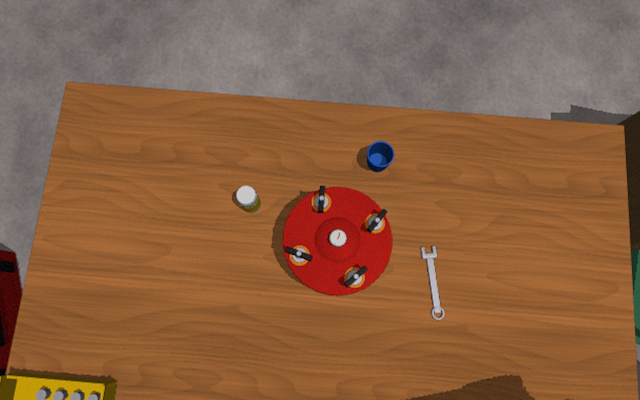

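The pot is at about (300,205) in scene and (338,240) in top. The can, wrench and cup stand clear of it. Next I'll enlarge the pot.

```bash
python3 - <<'E'
import cv2,numpy as np
for n,(x0,y0,x1,y1) in dict(top=(275,175,405,300),scene=(232,135,372,270)).items():
    im=np.load(n+".npz")["pixels"][y0:y1,x0:x1]
    im=cv2.resize(im,None,fx=4.5,fy=4.5,interpolation=cv2.INTER_CUBIC)
    for k in range(0,x1-x0,10):
        cv2.line(im,(int(k*4.5),0),(int(k*4.5),6),(255,255,255),1); cv2.putText(im,str(x0+k),(int(k*4.5),18),0,.35,(255,255,255),1)
    for k in range(0,y1-y0,10):
        cv2.line(im,(0,int(k*4.5)),(6,int(k*4.5)),(255,255,255),1); cv2.putText(im,str(y0+k),(8,int(k*4.5)+4),0,.35,(255,255,255),1)
    cv2.imwrite(f"pics/{n}_c.png",im[:600,:800])
E
```

```text
(no output)
```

View pics/top_c.png

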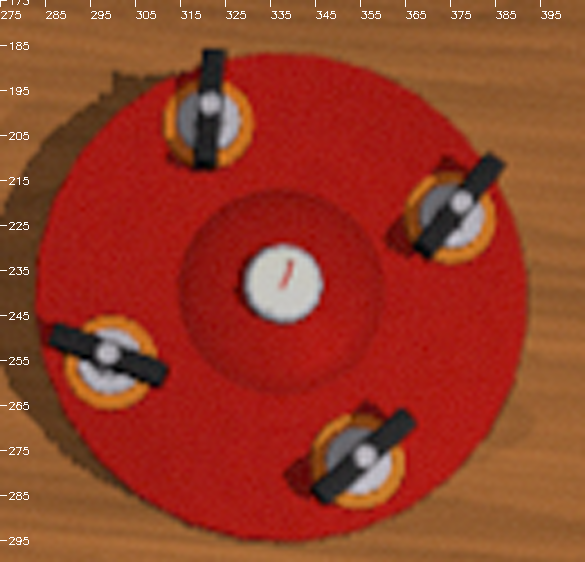

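View pics/scene_c.png

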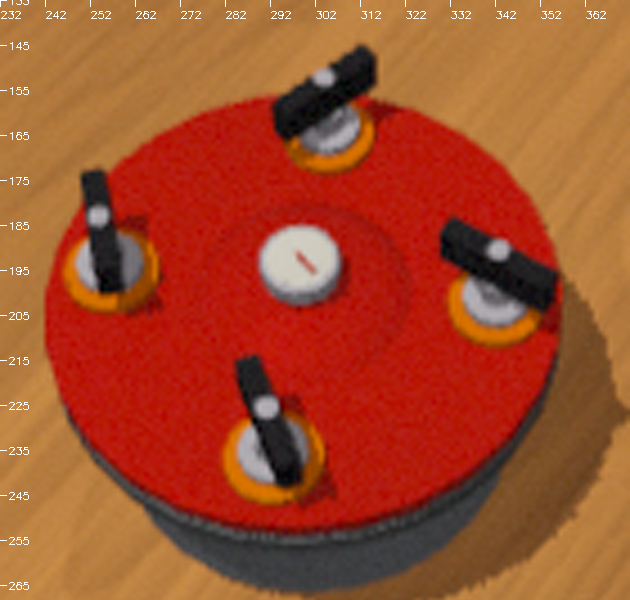

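```bash
cat > geo.py <<'E'
import numpy as np
from scipy.optimize import least_squares
class Cam:
    def __init__(s,n):
        d=np.load(n+".npz"); s.R=d["R"];s.t=d["t"];s.cx=float(d["cx"]);s.cy=float(d["cy"]);s.f=200/np.tan(np.radians(float(d["fovy"]))/2)
    def proj(s,X):
        c=np.asarray(X)@s.R.T+s.t; return np.c_[s.cx+s.f*c[:,0]/c[:,2], s.cy+s.f*c[:,1]/c[:,2]]
    def at(s,px,z):
        px=np.atleast_2d(px); d=np.c_[(px[:,0]-s.cx)/s.f,(px[:,1]-s.cy)/s.f,np.ones(len(px))]@s.R; o=-s.R.T@s.t
        return o+d*((z-o[2])/d[:,2])[:,None]
E
python3 - <<'E'
from geo import *
T=Cam("top");S=Cam("scene")
tp=lambda L:np.array(L,float)/4.5+[275,175]
sp=lambda L:np.array(L,float)/4.5+[232,135]
dots_t=tp([(210,103),(461,201),(366,456),(108,353)])
pads_t=tp([(208,123),(450,217),(357,461),(112,363)])
# scene order: match later
dots_s=sp([(323,77),(499,250),(266,407),(98,216)]); pads_s=sp([(329,132),(496,302),(273,455),(110,270)])
for nm,C,P,z in(("Td",T,dots_t,.174),("Tp",T,pads_t,.128),("Sd",S,dots_s,.174),("Sp",S,pads_s,.128)):
    W=C.at(P,z)[:,:2]; c=W.mean(0); print(nm,np.round(W,4).tolist(),c.round(4),np.linalg.norm(W-c,axis=1).round(4))
ends=tp([((214,50),(203,168)),((497,160),(421,253)),((409,414),(318,498)),((52,332),(166,378))])
for e in ends:
    W=T.at(e,.174)[:,:2]; d=W[1]-W[0]; print("bar",W.mean(0).round(4),np.linalg.norm(d).round(4),np.degrees(np.arctan2(d[1],d[0])).round(1)%180)
from scipy.spatial.transform import Rotation as Ro
print(Ro.from_quat([-0.55351641,  0.44006072, -0.43924251,  0.55410482]).as_matrix().round(3))
E
```

```text
Td [[0.6432, 0.0329], [0.605, -0.0911], [0.48, -0.0534], [0.5181, 0.0714]] [ 0.5615 -0.0101] [0.0922 0.092  0.0924 0.0923]
Tp [[0.6434, 0.0332], [0.6052, -0.0917], [0.4803, -0.0531], [0.5183, 0.0708]] [ 0.5618 -0.0102] [0.0924 0.0924 0.0921 0.092 ]
Sd [[0.5206, 0.0727], [0.6458, 0.0346], [0.607, -0.0898], [0.4828, -0.0518]] [ 0.564  -0.0086] [0.0921 0.0925 0.0919 0.092 ]
Sp [[0.5199, 0.0751], [0.6447, 0.0362], [0.6059, -0.0886], [0.4813, -0.0514]] [ 0.5629 -0.0072] [0.0929 0.0926 0.0921 0.0929]
bar [0.6403 0.0334] 0.0589 179.4
bar [ 0.6023 -0.0904] 0.059 145.0
bar [ 0.4799 -0.0523] 0.0583 136.7
bar [0.5172 0.0709] 0.0583 72.8
[[ 0.227 -0.     0.974]
 [-0.974  0.001  0.227]
 [-0.001 -1.    -0.   ]]
```

```bash
cat > plan.py <<'E'
import sys,json,numpy as np
from bench import readout
from scipy.spatial.transform import Rotation as Ro
s=readout.read_state(); R=Ro.from_quat(s["eef_rot"]).as_matrix()
psi=np.degrees(np.arctan2(R[1,0],R[0,0])); p=s["ee_pos"]
print("t%.2f"%s["time"],p.round(4),"psi %.1f"%psi,"tilt",R[:,1].round(3),"j",s["joint_positions"].round(2),"F",s["ft_force"].round(1),"Mz %.3f"%s["torque"][2],"w %.4f"%s["width"])
if len(sys.argv)>1:
    x,y,z,a=map(float,sys.argv[1:5]); d=np.array([x,y,z])-p; da=a-psi
    n=int(sys.argv[5]) if len(sys.argv)>5 else max(1,int(np.ceil(max(np.linalg.norm(d)/.038,abs(da)/7.0))))
    rows=[]; P=p.copy(); q=psi
    for i in range(n):
        w=(p+d*(i+1)/n)-P; c,sn=np.cos(np.radians(q)),np.sin(np.radians(q)); t=round(-da*((i+1)/n)-(psi-q),1)
        sx,sz,sy=round(c*w[0]+sn*w[1],4),round(-sn*w[0]+c*w[1],4),round(-w[2],4)
        rows.append([sx,sy,sz,0,t,0]); P=P+[c*sx-sn*sz,sn*sx+c*sz,-sy]; q-=t
    for k in range(0,n,12): print(json.dumps(rows[k:k+12]))
    print("end",P.round(4),round(q,1))
E
python3 plan.py .6444 .0337 .20 89.4
```

```text
t0.10 [ 0.1416 -0.6084  0.2219] psi -76.9 tilt [-0.     0.001 -1.   ] j [ 1.32  0.33 -0.06  1.46  0.02  1.35 -0.09] F [-0.  -0.9  0. ] Mz 0.009 w 0.0872
[[-0.0213, 0.0009, 0.0265, 0, -6.9, 0], [-0.018, 0.0009, 0.0288, 0, -7.0, 0], [-0.0143, 0.0009, 0.0308, 0, -6.9, 0], [-0.0105, 0.0009, 0.0323, 0, -6.9, 0], [-0.0066, 0.001, 0.0334, 0, -6.9, 0], [-0.0025, 0.0009, 0.0339, 0, -7.0, 0], [0.0017, 0.0009, 0.0339, 0, -6.9, 0], [0.0057, 0.0009, 0.0335, 0, -6.9, 0], [0.0097, 0.0009, 0.0326, 0, -7.0, 0], [0.0135, 0.0009, 0.0311, 0, -6.9, 0], [0.0173, 0.0009, 0.0293, 0, -6.9, 0], [0.0206, 0.0009, 0.027, 0, -6.9, 0]]
[[0.0237, 0.0009, 0.0243, 0, -7.0, 0], [0.0265, 0.0009, 0.0213, 0, -6.9, 0], [0.0289, 0.001, 0.0179, 0, -6.9, 0], [0.0308, 0.0009, 0.0143, 0, -7.0, 0], [0.0323, 0.0009, 0.0105, 0, -6.9, 0], [0.0334, 0.0009, 0.0065, 0, -6.9, 0], [0.0339, 0.0009, 0.0024, 0, -6.9, 0], [0.0339, 0.0009, -0.0016, 0, -7.0, 0], [0.0335, 0.0009, -0.0058, 0, -6.9, 0], [0.0326, 0.0009, -0.0097, 0, -6.9, 0], [0.0311, 0.0009, -0.0136, 0, -7.0, 0], [0.0293, 0.001, -0.0173, 0, -6.9, 0]]
end [0.6444 0.0337 0.2   ] 89.4
```

Request:
arm_command --targets '[[[-0.021, 0, 0.0265, 0, -7, 0], [-0.018, 0, 0.029, 0, -7, 0], [-0.0145, 0, 0.031, 0, -7, 0], [-0.0105, 0, 0.032, 0, -7, 0], [-0.0065, 0, 0.0335, 0, -7, 0], [-0.0025, 0, 0.034, 0, -7, 0], [0.0015, 0, 0.034, 0, -7, 0], [0.0055, 0, 0.0335, 0, -7, 0], [0.0095, 0, 0.0325, 0, -7, 0], [0.0135, 0, 0.031, 0, -7, 0], [0.0175, 0, 0.0295, 0, -7, 0], [0.0205, 0, 0.027, 0, -7, 0]]]' --hand 0.6 --grip_force 50

```text
time: 1.1
ee_pos: [0.3915, -0.2841, 0.2224]
eef_rot: [0.706, 0.046, -0.046, -0.706]
ft_force: [1.3, 0.1, -0.4]
width: 0.0524
```

```bash
python3 plan.py .6444 .0337 .21 89.4
```

```text
t1.10 [ 0.3915 -0.2841  0.2224] psi 7.5 tilt [-0. -0. -1.] j [ 1.    0.05 -0.48  1.8   0.02  1.3   0.65] F [ 1.3  0.1 -0.4] Mz -0.029 w 0.0524
[[0.0243, 0.001, 0.0235, 0, -6.8, 0], [0.027, 0.0011, 0.0205, 0, -6.9, 0], [0.0292, 0.001, 0.0171, 0, -6.8, 0], [0.031, 0.001, 0.0135, 0, -6.8, 0], [0.0325, 0.0011, 0.0097, 0, -6.8, 0], [0.0333, 0.001, 0.0059, 0, -6.9, 0], [0.0338, 0.0011, 0.0018, 0, -6.8, 0], [0.0338, 0.001, -0.0022, 0, -6.8, 0], [0.0332, 0.001, -0.0063, 0, -6.9, 0], [0.0323, 0.0011, -0.0101, 0, -6.8, 0], [0.0309, 0.001, -0.0139, 0, -6.8, 0], [0.029, 0.001, -0.0175, 0, -6.8, 0]]
end [0.6444 0.0337 0.21  ] 89.4
```

Request:
arm_command --targets '[[[0.0245, 0.001, 0.0235, 0, -6.8, 0], [0.027, 0.001, 0.0205, 0, -6.9, 0], [0.029, 0.001, 0.017, 0, -6.8, 0], [0.031, 0.001, 0.0135, 0, -6.8, 0], [0.0325, 0.001, 0.0095, 0, -6.8, 0], [0.0335, 0.001, 0.006, 0, -6.9, 0], [0.034, 0.001, 0.002, 0, -6.8, 0], [0.034, 0.001, -0.002, 0, -6.8, 0], [0.033, 0.001, -0.0065, 0, -6.9, 0], [0.0325, 0.001, -0.01, 0, -6.8, 0], [0.031, 0.001, -0.014, 0, -6.8, 0], [0.029, 0.001, -0.0175, 0, -6.8, 0]]]'

```text
time: 2.1
ee_pos: [0.6468, 0.0322, 0.21]
eef_rot: [-0.503, -0.497, 0.497, 0.503]
ft_force: [1.9, -0.2, 0.4]
width: 0.0524
```

```bash
python3 plan.py .6444 .0337 .147 89.4
```

```text
t2.10 [0.6468 0.0322 0.21  ] psi 89.3 tilt [-0.001 -0.    -1.   ] j [ 0.45  0.51 -0.82  1.38  0.37  1.41  1.2 ] F [ 1.9 -0.2  0.4] Mz 0.029 w 0.0524
[[0.0008, 0.0315, 0.0012, 0, -0.0, 0], [0.0007, 0.0315, 0.0012, 0, -0.1, 0]]
end [0.6444 0.0337 0.147 ] 89.4
```

Request:
arm_command --targets '[[[0.001, 0.015, 0.001, 0, 0, 0], [0.0005, 0.021, 0.0015, 0, 0, 0], [0, 0.02, 0, 0, 0, 0], [0, 0.007, 0, 0, 0, 0], [0, 0, 0, 0, 0, 0]]]'

```text
time: 2.52
ee_pos: [0.6424, 0.0322, 0.1454]
eef_rot: [-0.503, -0.495, 0.497, 0.505]
ft_force: [-0.4, -0.7, -0.1]
width: 0.0523
```

```bash
python3 plan.py; python3 - <<'E'
from bench import vision
import cv2
a=vision.camera("scene")["pixels"]; b=vision.camera("top")["pixels"]
cv2.imwrite("pics/d1.png",cv2.hconcat([cv2.resize(a[100:260,220:380],(400,400)),cv2.resize(b[160:320,260:420],(400,400))]))
E
```

```text
t2.52 [0.6424 0.0322 0.1454] psi 89.0 tilt [-0.004 -0.    -1.   ] j [ 0.45  0.55 -0.8   1.47  0.4   1.3   1.17] F [-0.4 -0.7 -0.1] Mz 0.003 w 0.0523
```

View pics/d1.png

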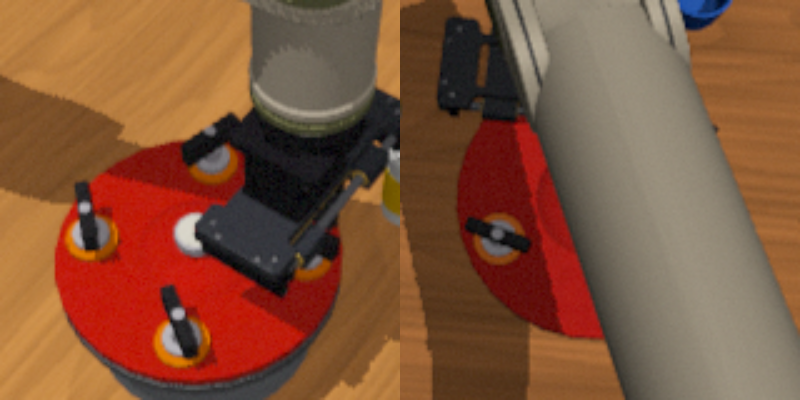

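The gripper straddles knob A, seen at (320,250) in the left crop. I'll trim the position and close.

Request:
arm_command --targets '[[[0.0015, -0.0005, -0.002, 0, 0, 0], [0, 0, 0, 0, 0, 0], [0, 0, 0, 0, 0, 0], [0, 0, 0, 0, 0, 0], [0, 0, 0, 0, 0, 0]]]' --hand 0 --grip_force 50

```text
time: 3.03
ee_pos: [0.6458, 0.0341, 0.1484]
eef_rot: [0.504, 0.496, -0.496, -0.504]
ft_force: [0.5, 0.6, 0.0]
width: 0.0266
```

```bash
python3 plan.py
```

```text
t3.03 [0.6458 0.0341 0.1484] psi 89.0 tilt [ 0.001 -0.    -1.   ] j [ 0.45  0.55 -0.8   1.46  0.4   1.3   1.17] F [0.5 0.6 0. ] Mz -0.010 w 0.0266
```

Request:
arm_command --targets '[[[-0.0005, 0, 0.001, 0, 0, 0], [0, 0, 0, 0, 0, 0], [0, 0, 0, 0, 0, 0], [0, 0, 0, 0, 0, 0]]]'

```text
time: 3.37
ee_pos: [0.6445, 0.0343, 0.1482]
eef_rot: [-0.504, -0.496, 0.496, 0.504]
ft_force: [-0.7, 2.7, 1.0]
width: 0.0124
```

```bash
python3 plan.py
```

```text
t3.37 [0.6445 0.0343 0.1482] psi 89.0 tilt [ 0.     0.001 -1.   ] j [ 0.45  0.55 -0.8   1.46  0.4   1.3   1.17] F [-0.7  2.7  1. ] Mz -0.004 w 0.0124
```

Request:
arm_command --targets '[[[0, 0, 0, 0, 3, 0], [0, 0, 0, 0, 3, 0], [0, 0, 0, 0, 0, 0]]]'

```text
time: 3.62
ee_pos: [0.6445, 0.0342, 0.1482]
eef_rot: [-0.53, -0.468, 0.468, 0.53]
ft_force: [-0.8, 3.6, 1.1]
width: 0.0125
```

```bash
python3 plan.py
```

```text
t3.62 [0.6445 0.0342 0.1482] psi 82.9 tilt [ 0.  0. -1.] j [ 0.44  0.54 -0.78  1.46  0.39  1.29  1.07] F [-0.8  3.6  1.1] Mz 0.012 w 0.0125
```

Request:
arm_command --targets '[[[0, 0, 0, 0, 3, 0], [0, 0, 0, 0, 3, 0], [0, 0, 0, 0, 0, 0]]]'

```text
time: 3.87
ee_pos: [0.6445, 0.0341, 0.1482]
eef_rot: [-0.553, -0.44, 0.44, 0.553]
ft_force: [-0.4, 3.9, 2.0]
width: 0.0125
```

```bash
python3 plan.py
```

```text
t3.87 [0.6445 0.0341 0.1482] psi 77.0 tilt [ 0.  0. -1.] j [ 0.42  0.54 -0.76  1.46  0.37  1.29  0.97] F [-0.4  3.9  2. ] Mz -0.072 w 0.0125
```

Request:
arm_command --targets '[[[0, 0, 0, 0, 2.5, 0], [0, 0, 0, 0, 2.5, 0], [0, 0, 0, 0, 0, 0]]]'

```text
time: 4.12
ee_pos: [0.6445, 0.034, 0.1481]
eef_rot: [-0.572, -0.416, 0.416, 0.572]
ft_force: [-2.1, 3.4, 1.0]
width: 0.0127
```

```bash
python3 plan.py
```

```text
t4.12 [0.6445 0.034  0.1481] psi 72.1 tilt [-0.  0. -1.] j [ 0.41  0.53 -0.74  1.47  0.37  1.29  0.89] F [-2.1  3.4  1. ] Mz -0.058 w 0.0127
```

Request:
arm_command --targets '[[[0, 0, 0, 0, 2, 0], [0, 0, 0, 0, 2, 0], [0, 0, 0, 0, 0, 0]]]'

```text
time: 4.37
ee_pos: [0.6445, 0.0339, 0.1481]
eef_rot: [-0.586, -0.396, 0.396, 0.586]
ft_force: [-1.5, 2.8, 1.3]
width: 0.0125
```

```bash
python3 plan.py; python3 -c "
from bench import readout;s=readout.read_state();print(s['torque'],s['ft_force'],s['joint_torque'].round(2))"
```

```text
t4.37 [0.6445 0.0339 0.1481] psi 68.1 tilt [-0.  0. -1.] j [ 0.41  0.53 -0.73  1.47  0.36  1.29  0.83] F [-1.5  2.8  1.3] Mz 0.002 w 0.0125
[0.83300688 0.18065143 0.0017506 ] [-1.53189863  2.79217681  1.29641548] [ 2.120e+00 -6.435e+01 -9.840e+00 -3.590e+01  1.160e+00  5.000e-02
 -7.200e-01]
```

Request:
arm_command --targets '[[[0, 0, 0, 0, 2.5, 0], [0, 0, 0, 0, 2.5, 0], [0, 0, 0, 0, 0, 0]]]'

```text
time: 4.62
ee_pos: [0.6445, 0.0338, 0.1481]
eef_rot: [-0.603, -0.37, 0.37, 0.603]
ft_force: [-0.9, 3.2, 1.7]
width: 0.0124
```

```bash
python3 plan.py
```

```text
t4.62 [0.6445 0.0338 0.1481] psi 63.1 tilt [-0.  0. -1.] j [ 0.4   0.52 -0.72  1.47  0.35  1.28  0.75] F [-0.9  3.2  1.7] Mz -0.097 w 0.0124
```

Request:
arm_command --targets '[[[0, 0, 0, 0, 2.5, 0], [0, 0, 0, 0, 2.5, 0], [0, 0, 0, 0, 0, 0]]]'

```text
time: 4.87
ee_pos: [0.6445, 0.0338, 0.1481]
eef_rot: [-0.618, -0.343, 0.344, 0.618]
ft_force: [-2.7, 3.6, 2.3]
width: 0.0122
```

```bash
python3 plan.py
```

```text
t4.87 [0.6445 0.0338 0.1481] psi 58.1 tilt [-0. -0. -1.] j [ 0.39  0.52 -0.7   1.47  0.34  1.28  0.67] F [-2.7  3.6  2.3] Mz -0.052 w 0.0122
```

Request:
arm_command --targets '[[[0, 0, 0, 0, 2.5, 0], [0, 0, 0, 0, 2.5, 0], [0, 0, 0, 0, 0, 0]]]'

```text
time: 5.12
ee_pos: [0.6445, 0.0337, 0.1481]
eef_rot: [0.632, 0.316, -0.316, -0.632]
ft_force: [-3.2, 4.2, 2.3]
width: 0.0126
```

```bash
python3 plan.py
```

```text
t5.12 [0.6445 0.0337 0.1481] psi 53.1 tilt [-0. -0. -1.] j [ 0.38  0.51 -0.68  1.47  0.33  1.28  0.59] F [-3.2  4.2  2.3] Mz -0.014 w 0.0126
```

Request:
arm_command --targets '[[[0, 0, 0, 0, 2.5, 0], [0, 0, 0, 0, 2.5, 0], [0, 0, 0, 0, 0, 0]]]'

```text
time: 5.37
ee_pos: [0.6444, 0.0336, 0.148]
eef_rot: [0.646, 0.288, -0.288, -0.646]
ft_force: [-2.0, 3.4, 3.1]
width: 0.0126
```

```bash
python3 plan.py
```

```text
t5.37 [0.6444 0.0336 0.148 ] psi 48.1 tilt [-0. -0. -1.] j [ 0.37  0.51 -0.67  1.47  0.32  1.28  0.5 ] F [-2.   3.4  3.1] Mz -0.019 w 0.0126
```

Request:
arm_command --targets '[[[0, 0, 0, 0, 2.5, 0], [0, 0, 0, 0, 2.5, 0], [0, 0, 0, 0, 0, 0]]]'

```text
time: 5.62
ee_pos: [0.6444, 0.0335, 0.148]
eef_rot: [0.658, 0.26, -0.26, -0.658]
ft_force: [-4.0, 3.2, 3.0]
width: 0.0124
```

```bash
python3 plan.py
```

```text
t5.62 [0.6444 0.0335 0.148 ] psi 43.1 tilt [-0. -0. -1.] j [ 0.36  0.51 -0.65  1.47  0.31  1.27  0.42] F [-4.   3.2  3. ] Mz 0.002 w 0.0124
```

```bash
python3 - <<'E'
from bench import vision
import cv2
a=vision.camera("scene")["pixels"]
cv2.imwrite("pics/d2.png",cv2.resize(a[100:260,220:380],(600,600),interpolation=cv2.INTER_CUBIC))
E
```

```text
(no output)
```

View pics/d2.png

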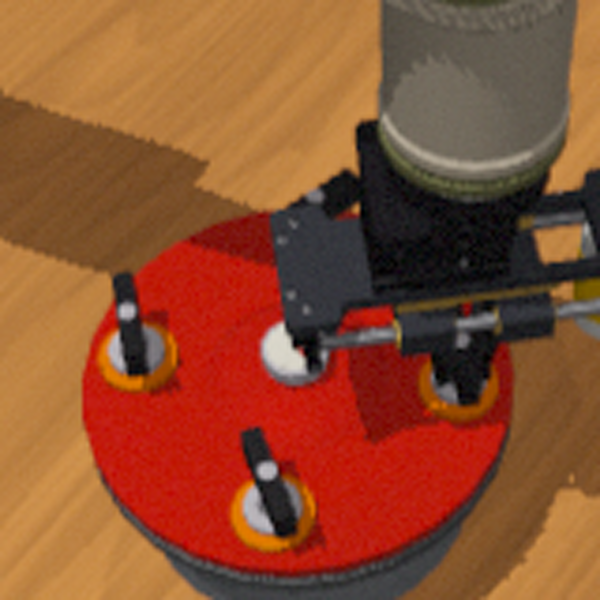

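The scene shows the fingers on knob A at (465,370), turning with it. The body is well above the gauge and the can.

Request:
arm_command --targets '[[[0, 0, 0, 0, 2.5, 0], [0, 0, 0, 0, 2.5, 0], [0, 0, 0, 0, 0, 0]]]'

```text
time: 5.92
ee_pos: [0.6443, 0.0335, 0.148]
eef_rot: [0.668, 0.231, -0.231, -0.668]
ft_force: [-5.2, 1.9, 2.7]
width: 0.0131
```

```bash
python3 plan.py
```

```text
t5.92 [0.6443 0.0335 0.148 ] psi 38.1 tilt [-0.001 -0.    -1.   ] j [ 0.34  0.5  -0.64  1.47  0.3   1.27  0.34] F [-5.2  1.9  2.7] Mz 0.275 w 0.0131
```

Request:
arm_command --targets '[[[0, 0, 0, 0, 2, 0], [0, 0, 0, 0, 0, 0], [0, 0, 0, 0, 0, 0]]]'

```text
time: 6.17
ee_pos: [0.6443, 0.0335, 0.1479]
eef_rot: [0.672, 0.22, -0.22, -0.672]
ft_force: [-5.1, 2.6, 2.9]
width: 0.0127
```

```bash
python3 plan.py
```

```text
t6.17 [0.6443 0.0335 0.1479] psi 36.2 tilt [-0.001 -0.    -1.   ] j [ 0.34  0.5  -0.63  1.47  0.3   1.27  0.31] F [-5.1  2.6  2.9] Mz 0.304 w 0.0127
```

Request:
arm_command --targets '[[[0, 0, 0, 0, 2, 0], [0, 0, 0, 0, 0, 0], [0, 0, 0, 0, 0, 0]]]'

```text
time: 6.42
ee_pos: [0.6443, 0.0335, 0.1478]
eef_rot: [0.676, 0.208, -0.208, -0.676]
ft_force: [-5.0, 1.2, 2.8]
width: 0.0127
```

```bash
python3 plan.py
```

```text
t6.42 [0.6443 0.0335 0.1478] psi 34.2 tilt [-0.001 -0.    -1.   ] j [ 0.34  0.5  -0.63  1.47  0.3   1.27  0.28] F [-5.   1.2  2.8] Mz 0.299 w 0.0127
```

Request:
arm_command --targets '[[[0, 0, 0, 0, 1.5, 0], [0, 0, 0, 0, 0, 0], [0, 0, 0, 0, 0, 0]]]'

```text
time: 6.67
ee_pos: [0.6443, 0.0335, 0.1478]
eef_rot: [0.679, 0.199, -0.199, -0.678]
ft_force: [-5.2, 0.9, 1.6]
width: 0.0129
```

```bash
python3 plan.py
```

```text
t6.67 [0.6443 0.0335 0.1478] psi 32.7 tilt [-0.001 -0.    -1.   ] j [ 0.33  0.5  -0.62  1.47  0.3   1.27  0.25] F [-5.2  0.9  1.6] Mz 0.277 w 0.0129
```

Request:
arm_command --targets '[[[0, 0, 0, 0, 0, 0], [0, 0, 0, 0, 0, 0], [0, -0.002, 0, 0, 0, 0], [0, -0.022, 0, 0, 0, 0], [0, -0.024, 0, 0, 0, 0]]]' --hand 0.4

```text
time: 7.08
ee_pos: [0.6441, 0.0326, 0.1952]
eef_rot: [-0.679, -0.197, 0.199, 0.679]
ft_force: [0.5, 0.5, -0.1]
width: 0.0327
```

```bash
python3 plan.py .4813 -.0527 .198 46.7 6
```

```text
t7.08 [0.6441 0.0326 0.1952] psi 32.5 tilt [-0.002 -0.001 -1.   ] j [ 0.34  0.46 -0.63  1.41  0.27  1.36  0.27] F [ 0.5  0.5 -0.1] Mz -0.010 w 0.0327
[[-0.0305, -0.0005, 0.0026, 0, -2.4, 0], [-0.0304, -0.0004, 0.0039, 0, -2.3, 0], [-0.0302, -0.0005, 0.0051, 0, -2.4, 0], [-0.03, -0.0005, 0.0063, 0, -2.3, 0], [-0.0297, -0.0005, 0.0076, 0, -2.4, 0], [-0.0293, -0.0004, 0.0088, 0, -2.4, 0]]
end [ 0.4813 -0.0527  0.198 ] 46.7
```

Request:
arm_command --targets '[[[-0.0305, -0.0005, 0.0025, 0, -2.4, 0], [-0.0305, -0.0005, 0.004, 0, -2.3, 0], [-0.03, -0.0005, 0.005, 0, -2.4, 0], [-0.03, -0.0005, 0.0065, 0, -2.3, 0], [-0.0295, -0.0005, 0.0075, 0, -2.4, 0], [-0.0295, -0.0005, 0.009, 0, -2.4, 0], [0, 0, 0, 0, 0, 0], [0, 0, 0, 0, 0, 0]]]'

```text
time: 7.75
ee_pos: [0.4813, -0.0532, 0.1997]
eef_rot: [0.65, 0.28, -0.279, -0.649]
ft_force: [-0.2, 1.1, 0.6]
width: 0.0347
```

```bash
python3 plan.py .4813 -.0527 .148 46.7 3; python3 - <<'E'
from bench import vision
import cv2
a=vision.camera("scene")["pixels"]; b=vision.camera("top")["pixels"]
cv2.imwrite("pics/s3.png",a);cv2.imwrite("pics/t3.png",b)
cv2.imwrite("pics/d3.png",cv2.hconcat([cv2.resize(a[120:270,232:382],(400,400),interpolation=cv2.INTER_CUBIC),cv2.resize(b[160:320,260:420],(400,400))]))
E
```

```text
t7.75 [ 0.4813 -0.0532  0.1997] psi 46.6 tilt [ 0.002 -0.002 -1.   ] j [ 0.67  0.08 -0.68  1.82  0.06  1.25  0.79] F [-0.2  1.1  0.6] Mz 0.028 w 0.0347
[[0.0001, 0.0172, 0.0001, 0, -0.0, 0], [0.0001, 0.0172, 0.0001, 0, -0.1, 0], [0.0001, 0.0173, 0.0002, 0, -0.0, 0]]
end [ 0.4812 -0.0527  0.148 ] 46.7
```

View pics/d3.png

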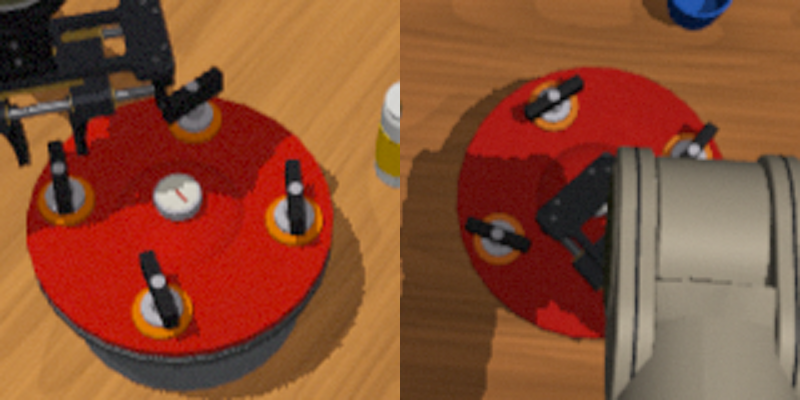

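Knob A now lies at (553,97) in the right crop, turned by about 55°. The jaws straddle C from above, so I'll descend, then close.

Request:
arm_command --targets '[[[0, 0.014, 0.0005, 0, 0, 0], [0, 0.017, 0, 0, 0, 0], [0, 0.014, 0, 0, 0, 0], [0, 0.007, 0, 0, 0, 0], [0, 0, 0, 0, 0, 0]]]'

```text
time: 8.27
ee_pos: [0.4812, -0.0503, 0.1456]
eef_rot: [-0.648, -0.28, 0.281, 0.65]
ft_force: [0.4, -0.1, 0.3]
width: 0.0346
```

Request:
arm_command --targets '[[[0, 0, 0, 0, 0, 0], [0, 0, 0, 0, 0, 0], [0, 0, 0, 0, 0, 0], [0, 0, 0, 0, 0, 0], [0, 0, 0, 0, 0, 0]]]' --hand 0

```text
time: 8.68
ee_pos: [0.4812, -0.0519, 0.1476]
eef_rot: [0.65, 0.28, -0.28, -0.649]
ft_force: [-3.8, -2.8, 4.5]
width: 0.0129
```

```bash
python3 plan.py
```

```text
t8.68 [ 0.4812 -0.0519  0.1476] psi 46.7 tilt [-0.    -0.001 -1.   ] j [ 0.65  0.14 -0.68  1.89  0.09  1.15  0.75] F [-3.8 -2.8  4.5] Mz 0.017 w 0.0129
```

Gripped on C. I'll turn in 5° steps.

Request:
arm_command --targets '[[[0, 0, 0, 0, 2.5, 0], [0, 0, 0, 0, 2.5, 0], [0, 0, 0, 0, 0, 0]]]'

```text
time: 8.93
ee_pos: [0.4812, -0.0518, 0.1476]
eef_rot: [0.662, 0.251, -0.251, -0.661]
ft_force: [-4.2, -3.9, 5.6]
width: 0.0132
```

```bash
python3 plan.py
```

```text
t8.93 [ 0.4812 -0.0518  0.1476] psi 41.5 tilt [-0.    -0.001 -1.   ] j [ 0.65  0.13 -0.67  1.89  0.09  1.15  0.67] F [-4.2 -3.9  5.6] Mz -0.037 w 0.0132
```

Request:
arm_command --targets '[[[0, 0, 0, 0, 2.5, 0], [0, 0, 0, 0, 2.5, 0], [0, 0, 0, 0, 0, 0]]]'

```text
time: 9.18
ee_pos: [0.4812, -0.0518, 0.1475]
eef_rot: [0.672, 0.222, -0.222, -0.671]
ft_force: [-3.7, -3.9, 6.3]
width: 0.0128
```

```bash
python3 plan.py
```

```text
t9.18 [ 0.4812 -0.0518  0.1475] psi 36.6 tilt [-0.    -0.001 -1.   ] j [ 0.64  0.13 -0.66  1.89  0.09  1.15  0.58] F [-3.7 -3.9  6.3] Mz -0.045 w 0.0128
```

Request:
arm_command --targets '[[[0, -0.0003, 0, 0, 2.5, 0], [0, 0, 0, 0, 2.5, 0], [0, 0, 0, 0, 0, 0]]]'

```text
time: 9.43
ee_pos: [0.4812, -0.0518, 0.1476]
eef_rot: [0.681, 0.193, -0.193, -0.68]
ft_force: [-4.1, -3.6, 4.7]
width: 0.0124
```

```bash
python3 plan.py
```

```text
t9.43 [ 0.4812 -0.0518  0.1476] psi 31.6 tilt [-0.    -0.001 -1.   ] j [ 0.63  0.13 -0.66  1.89  0.09  1.15  0.5 ] F [-4.1 -3.6  4.7] Mz -0.045 w 0.0124
```

Request:
arm_command --targets '[[[0, 0, 0, 0, 2.5, 0], [0, 0, 0, 0, 2.5, 0], [0, 0, 0, 0, 0, 0]]]'

```text
time: 9.68
ee_pos: [0.4812, -0.0518, 0.1476]
eef_rot: [0.688, 0.163, -0.163, -0.688]
ft_force: [-4.1, -2.5, 4.5]
width: 0.0129
```

```bash
python3 plan.py
```

```text
t9.68 [ 0.4812 -0.0518  0.1476] psi 26.6 tilt [-0.    -0.001 -1.   ] j [ 0.63  0.13 -0.65  1.89  0.09  1.15  0.41] F [-4.1 -2.5  4.5] Mz 0.005 w 0.0129
```

Request:
arm_command --targets '[[[0, 0, 0, 0, 2.5, 0], [0, 0, 0, 0, 2.5, 0], [0, 0, 0, 0, 0, 0]]]'

```text
time: 9.93
ee_pos: [0.4812, -0.0518, 0.1476]
eef_rot: [0.695, 0.133, -0.133, -0.694]
ft_force: [-3.6, -3.4, 4.1]
width: 0.0129
```

```bash
python3 plan.py
```

```text
t9.93 [ 0.4812 -0.0518  0.1476] psi 21.6 tilt [-0.    -0.001 -1.   ] j [ 0.62  0.13 -0.64  1.89  0.09  1.15  0.32] F [-3.6 -3.4  4.1] Mz -0.079 w 0.0129
```

Request:
arm_command --targets '[[[0, 0, 0, 0, 2.5, 0], [0, 0, 0, 0, 2.5, 0], [0, 0, 0, 0, 0, 0]]]'

```text
time: 10.18
ee_pos: [0.4812, -0.0518, 0.1476]
eef_rot: [0.7, 0.102, -0.102, -0.699]
ft_force: [-3.3, -3.2, 4.8]
width: 0.0131
```

```bash
python3 plan.py
```

```text
t10.18 [ 0.4812 -0.0518  0.1476] psi 16.6 tilt [-0.    -0.001 -1.   ] j [ 0.62  0.13 -0.64  1.89  0.09  1.15  0.24] F [-3.3 -3.2  4.8] Mz 0.007 w 0.0131
```

Request:
arm_command --targets '[[[0, 0, 0, 0, 2.5, 0], [0, 0, 0, 0, 2.5, 0], [0, 0, 0, 0, 0, 0]]]'

```text
time: 10.43
ee_pos: [0.4811, -0.0518, 0.1476]
eef_rot: [0.704, 0.072, -0.072, -0.703]
ft_force: [-4.5, -4.2, 4.2]
width: 0.013
```

```bash
python3 plan.py
```

```text
t10.43 [ 0.4811 -0.0518  0.1476] psi 11.6 tilt [-0.    -0.001 -1.   ] j [ 0.61  0.13 -0.63  1.89  0.08  1.15  0.15] F [-4.5 -4.2  4.2] Mz 0.006 w 0.0130
```

Request:
arm_command --targets '[[[0, 0, 0, 0, 2.5, 0], [0, 0, 0, 0, 2.5, 0], [0, 0, 0, 0, 0, 0]]]'

```text
time: 10.68
ee_pos: [0.4811, -0.0519, 0.1476]
eef_rot: [0.706, 0.041, -0.041, -0.705]
ft_force: [-4.2, -4.4, 4.0]
width: 0.0127
```

```bash
python3 plan.py
```

```text
t10.68 [ 0.4811 -0.0519  0.1476] psi 6.7 tilt [-0.    -0.001 -1.   ] j [ 0.6   0.13 -0.63  1.89  0.08  1.15  0.06] F [-4.2 -4.4  4. ] Mz 0.242 w 0.0127
```

Request:
arm_command --targets '[[[0, 0, 0, 0, 2, 0], [0, 0, 0, 0, 0, 0], [0, 0, 0, 0, 0, 0]]]'

```text
time: 10.93
ee_pos: [0.4811, -0.0518, 0.1475]
eef_rot: [0.707, 0.03, -0.03, -0.706]
ft_force: [-4.5, -5.0, 4.0]
width: 0.0126
```

```bash
python3 plan.py
```

```text
t10.93 [ 0.4811 -0.0518  0.1475] psi 4.8 tilt [-0.    -0.001 -1.   ] j [ 0.6   0.13 -0.62  1.89  0.08  1.15  0.03] F [-4.5 -5.   4. ] Mz 0.297 w 0.0126
```

Request:
arm_command --targets '[[[0, 0, 0, 0, 2, 0], [0, 0, 0, 0, 0, 0], [0, 0, 0, 0, 0, 0]]]'

```text
time: 11.18
ee_pos: [0.4811, -0.0519, 0.1475]
eef_rot: [0.707, 0.017, -0.018, -0.706]
ft_force: [-3.9, -4.9, 3.5]
width: 0.0127
```

```bash
python3 plan.py
```

```text
t11.18 [ 0.4811 -0.0519  0.1475] psi 2.8 tilt [-0.    -0.001 -1.   ] j [ 0.6   0.13 -0.62  1.89  0.08  1.15 -0.  ] F [-3.9 -4.9  3.5] Mz 0.292 w 0.0127
```

Request:
arm_command --targets '[[[0, 0, 0, 0, 2, 0], [0, 0, 0, 0, 0, 0], [0, 0, 0, 0, 0, 0]]]'

```text
time: 11.43
ee_pos: [0.481, -0.0519, 0.1474]
eef_rot: [0.708, 0.005, -0.005, -0.707]
ft_force: [-2.5, -3.5, 3.1]
width: 0.0123
```

```bash
python3 plan.py
```

```text
t11.43 [ 0.481  -0.0519  0.1474] psi 0.8 tilt [-0.    -0.001 -1.   ] j [ 0.6   0.13 -0.62  1.89  0.08  1.15 -0.04] F [-2.5 -3.5  3.1] Mz 0.278 w 0.0123
```

Request:
arm_command --targets '[[[0, 0, 0, 0, 0, 0], [0, 0, 0, 0, 0, 0], [0, -0.002, 0, 0, 0, 0], [0, -0.022, 0, 0, 0, 0], [0, -0.024, 0, 0, 0, 0]]]' --hand 0.4

```text
time: 11.85
ee_pos: [0.4807, -0.0504, 0.195]
eef_rot: [-0.707, -0.004, 0.006, 0.708]
ft_force: [0.6, -0.3, 0.5]
width: 0.0331
```

```bash
python3 plan.py .606 -.0905 .198 55
```

```text
t11.85 [ 0.4807 -0.0504  0.195 ] psi 0.8 tilt [-0.002  0.001 -1.   ] j [ 0.61  0.08 -0.62  1.83  0.05  1.25 -0.01] F [ 0.6 -0.3  0.5] Mz -0.014 w 0.0331
[[0.0156, -0.0004, -0.0052, 0, -6.8, 0], [0.0149, -0.0003, -0.0071, 0, -6.7, 0], [0.0139, -0.0004, -0.0087, 0, -6.8, 0], [0.0128, -0.0004, -0.0103, 0, -6.8, 0], [0.0115, -0.0004, -0.0118, 0, -6.8, 0], [0.01, -0.0003, -0.013, 0, -6.7, 0], [0.0085, -0.0004, -0.0141, 0, -6.8, 0], [0.0067, -0.0004, -0.015, 0, -6.8, 0]]
end [ 0.606  -0.0904  0.198 ] 55.0
```

Request:
arm_command --targets '[[[0.0155, -0.0005, -0.005, 0, -6.8, 0], [0.015, -0.0005, -0.007, 0, -6.7, 0], [0.014, -0.0005, -0.0085, 0, -6.8, 0], [0.013, -0.0005, -0.0105, 0, -6.8, 0], [0.0115, -0.0005, -0.012, 0, -6.8, 0], [0.01, 0, -0.013, 0, -6.7, 0], [0.0085, 0, -0.014, 0, -6.8, 0], [0.0065, 0, -0.015, 0, -6.8, 0], [0, 0, 0, 0, 0, 0]]]'

```text
time: 12.6
ee_pos: [0.6087, -0.0919, 0.1973]
eef_rot: [-0.626, -0.329, 0.328, 0.627]
ft_force: [0.2, 0.2, -0.0]
width: 0.0347
```

```bash
python3 plan.py .606 -.0905 .148 55 3; python3 - <<'E'
from bench import vision
import cv2
a=vision.camera("scene")["pixels"]; b=vision.camera("top")["pixels"]
cv2.imwrite("pics/s4.png",a);cv2.imwrite("pics/t4.png",b)
cv2.imwrite("pics/d4.png",cv2.hconcat([cv2.resize(a[120:270,232:382],(400,400),interpolation=cv2.INTER_CUBIC),cv2.resize(b[160:320,260:420],(400,400))]))
E
```

```text
t12.60 [ 0.6087 -0.0919  0.1973] psi 55.3 tilt [ 0.001  0.001 -1.   ] j [ 0.6   0.4  -0.67  1.49  0.25  1.33  0.87] F [ 0.2  0.2 -0. ] Mz -0.012 w 0.0347
[[-0.0001, 0.0164, 0.001, 0, 0.1, 0], [-0.0002, 0.0165, 0.0011, 0, 0.1, 0], [-0.0001, 0.0164, 0.001, 0, 0.1, 0]]
end [ 0.606  -0.0905  0.148 ] 55.0
```

View pics/d4.png

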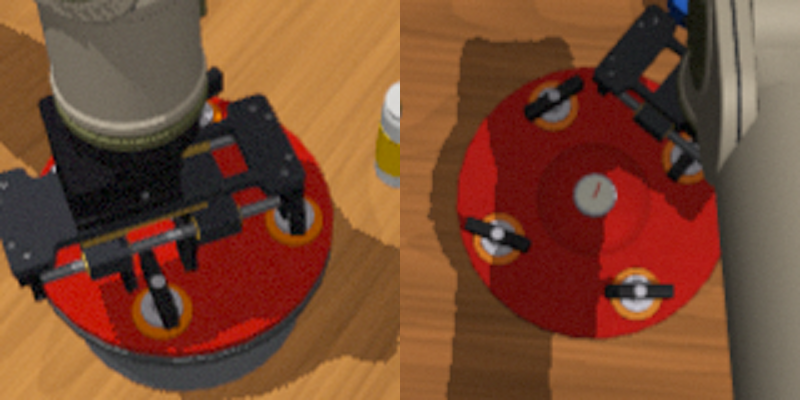

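C (640,292 in the right crop) has turned, and the jaws straddle B. I'll go down and close.

Request:
arm_command --targets '[[[0, 0.014, 0.001, 0, 0, 0], [0, 0.017, 0.0005, 0, 0, 0], [0, 0.012, 0, 0, 0, 0], [0, 0.006, 0, 0, 0, 0], [0, 0, 0, 0, 0, 0]]]'

```text
time: 13.12
ee_pos: [0.6045, -0.0901, 0.1476]
eef_rot: [-0.627, -0.325, 0.326, 0.628]
ft_force: [0.1, 1.3, -0.1]
width: 0.035
```

Request:
arm_command --targets '[[[0, 0, 0, 0, 0, 0], [0, 0, 0, 0, 0, 0], [0, 0, 0, 0, 0, 0], [0, 0, 0, 0, 0, 0], [0, 0, 0, 0, 0, 0]]]' --hand 0

```text
time: 13.53
ee_pos: [0.6059, -0.0903, 0.1495]
eef_rot: [0.628, 0.326, -0.326, -0.627]
ft_force: [-0.5, -0.8, 1.2]
width: 0.0124
```

```bash
python3 plan.py
```

```text
t13.53 [ 0.6059 -0.0903  0.1495] psi 54.9 tilt [ 0.001 -0.    -1.   ] j [ 0.59  0.43 -0.67  1.56  0.28  1.24  0.84] F [-0.5 -0.8  1.2] Mz 0.000 w 0.0124
```

Request:
arm_command --targets '[[[0, 0, 0, 0, 2.5, 0], [0, 0, 0, 0, 2.5, 0], [0, 0, 0, 0, 0, 0]]]'

```text
time: 13.78
ee_pos: [0.6058, -0.0903, 0.1494]
eef_rot: [0.642, 0.298, -0.297, -0.641]
ft_force: [-0.4, -0.0, 3.4]
width: 0.0115
```

```bash
python3 plan.py
```

```text
t13.78 [ 0.6058 -0.0903  0.1494] psi 49.8 tilt [ 0.001 -0.    -1.   ] j [ 0.58  0.43 -0.65  1.56  0.27  1.24  0.75] F [-0.4 -0.   3.4] Mz -0.040 w 0.0115
```

Request:
arm_command --targets '[[[0, 0, 0, 0, 2.5, 0], [0, 0, 0, 0, 2.5, 0], [0, 0, 0, 0, 0, 0]]]'

```text
time: 14.03
ee_pos: [0.6058, -0.0904, 0.1494]
eef_rot: [0.654, 0.27, -0.27, -0.653]
ft_force: [-0.4, 0.1, 3.2]
width: 0.012
```

```bash
python3 plan.py
```

```text
t14.03 [ 0.6058 -0.0904  0.1494] psi 44.9 tilt [ 0.001 -0.    -1.   ] j [ 0.57  0.43 -0.64  1.56  0.26  1.24  0.67] F [-0.4  0.1  3.2] Mz 0.018 w 0.0120
```

Request:
arm_command --targets '[[[0, 0, 0, 0, 2.5, 0], [0, 0, 0, 0, 2.5, 0], [0, 0, 0, 0, 0, 0]]]'

```text
time: 14.28
ee_pos: [0.6058, -0.0904, 0.1493]
eef_rot: [0.665, 0.242, -0.241, -0.664]
ft_force: [-0.7, 0.5, 5.2]
width: 0.0121
```

```bash
python3 plan.py
```

```text
t14.28 [ 0.6058 -0.0904  0.1493] psi 39.9 tilt [ 0.001 -0.    -1.   ] j [ 0.56  0.42 -0.62  1.56  0.26  1.24  0.59] F [-0.7  0.5  5.2] Mz -0.027 w 0.0121
```

Request:
arm_command --targets '[[[0, -0.0003, 0, 0, 2.5, 0], [0, 0, 0, 0, 2.5, 0], [0, 0, 0, 0, 0, 0]]]'

```text
time: 14.53
ee_pos: [0.6057, -0.0905, 0.1494]
eef_rot: [0.675, 0.213, -0.212, -0.674]
ft_force: [-0.1, 0.0, 3.2]
width: 0.0114
```

```bash
python3 plan.py
```

```text
t14.53 [ 0.6057 -0.0905  0.1494] psi 35.0 tilt [ 0.001 -0.    -1.   ] j [ 0.55  0.42 -0.61  1.56  0.25  1.24  0.51] F [-0.1  0.   3.2] Mz -0.005 w 0.0114
```

Request:
arm_command --targets '[[[0, 0, 0, 0, 2.5, 0], [0, 0, 0, 0, 2.5, 0], [0, 0, 0, 0, 0, 0]]]'

```text
time: 14.78
ee_pos: [0.6057, -0.0905, 0.1494]
eef_rot: [0.683, 0.183, -0.183, -0.683]
ft_force: [-0.4, -1.5, 4.0]
width: 0.0121
```

```bash
python3 plan.py
```

```text
t14.78 [ 0.6057 -0.0905  0.1494] psi 30.0 tilt [ 0. -0. -1.] j [ 0.54  0.42 -0.59  1.57  0.24  1.23  0.43] F [-0.4 -1.5  4. ] Mz 0.018 w 0.0121
```

Request:
arm_command --targets '[[[0, 0, 0, 0, 2.5, 0], [0, 0, 0, 0, 2.5, 0], [0, 0, 0, 0, 0, 0]]]'

```text
time: 15.03
ee_pos: [0.6056, -0.0905, 0.1494]
eef_rot: [0.691, 0.153, -0.153, -0.69]
ft_force: [-0.8, -1.2, 3.7]
width: 0.012
```

```bash
python3 plan.py
```

```text
t15.03 [ 0.6056 -0.0905  0.1494] psi 25.0 tilt [ 0. -0. -1.] j [ 0.53  0.41 -0.58  1.57  0.23  1.23  0.34] F [-0.8 -1.2  3.7] Mz -0.009 w 0.0120
```

Request:
arm_command --targets '[[[0, 0, 0, 0, 2.5, 0], [0, 0, 0, 0, 2.5, 0], [0, 0, 0, 0, 0, 0]]]'

```text
time: 15.28
ee_pos: [0.6056, -0.0905, 0.1493]
eef_rot: [0.697, 0.123, -0.123, -0.696]
ft_force: [-1.1, -1.2, 4.3]
width: 0.0117
```

```bash
python3 plan.py
```

```text
t15.28 [ 0.6056 -0.0905  0.1493] psi 20.0 tilt [ 0. -0. -1.] j [ 0.51  0.41 -0.56  1.57  0.23  1.23  0.26] F [-1.1 -1.2  4.3] Mz -0.006 w 0.0117
```

Request:
arm_command --targets '[[[0, -0.0002, 0, 0, 2.5, 0], [0, 0, 0, 0, 2.5, 0], [0, 0, 0, 0, 0, 0]]]'

```text
time: 15.53
ee_pos: [0.6056, -0.0905, 0.1494]
eef_rot: [0.701, 0.092, -0.092, -0.701]
ft_force: [-0.3, -1.7, 3.7]
width: 0.012
```

```bash
python3 plan.py
```

```text
t15.53 [ 0.6056 -0.0905  0.1494] psi 15.0 tilt [ 0. -0. -1.] j [ 0.5   0.41 -0.55  1.57  0.22  1.23  0.18] F [-0.3 -1.7  3.7] Mz -0.021 w 0.0120
```

Request:
arm_command --targets '[[[0, 0, 0, 0, 2.5, 0], [0, 0, 0, 0, 2.5, 0], [0, 0, 0, 0, 0, 0]]]'

```text
time: 15.78
ee_pos: [0.6055, -0.0905, 0.1494]
eef_rot: [0.705, 0.062, -0.062, -0.704]
ft_force: [-0.3, -1.8, 3.3]
width: 0.0116
```

```bash
python3 plan.py
```

```text
t15.78 [ 0.6055 -0.0905  0.1494] psi 10.0 tilt [ 0. -0. -1.] j [ 0.49  0.4  -0.53  1.57  0.21  1.23  0.1 ] F [-0.3 -1.8  3.3] Mz -0.047 w 0.0116
```

Request:
arm_command --targets '[[[0, 0, 0, 0, 2.5, 0], [0, 0, 0, 0, 2.5, 0], [0, 0, 0, 0, 0, 0]]]'

```text
time: 16.03
ee_pos: [0.6055, -0.0905, 0.1494]
eef_rot: [0.707, 0.031, -0.031, -0.706]
ft_force: [-1.6, -2.1, 3.3]
width: 0.0119
```

```bash
python3 plan.py
```

```text
t16.03 [ 0.6055 -0.0905  0.1494] psi 5.0 tilt [-0. -0. -1.] j [ 0.48  0.4  -0.52  1.57  0.21  1.23  0.01] F [-1.6 -2.1  3.3] Mz 0.010 w 0.0119
```

Request:
arm_command --targets '[[[0, 0, 0, 0, 2.5, 0], [0, 0, 0, 0, 2.5, 0], [0, 0, 0, 0, 0, 0]]]'

```text
time: 16.28
ee_pos: [0.6055, -0.0905, 0.1494]
eef_rot: [0.707, 0.0, -0.0, -0.707]
ft_force: [-1.3, -2.4, 4.8]
width: 0.0121
```

```bash
python3 plan.py
```

```text
t16.28 [ 0.6055 -0.0905  0.1494] psi 0.0 tilt [-0. -0. -1.] j [ 0.47  0.4  -0.51  1.57  0.2   1.23 -0.07] F [-1.3 -2.4  4.8] Mz 0.142 w 0.0121
```

Request:
arm_command --targets '[[[0, 0, 0, 0, 2, 0], [0, 0, 0, 0, 0, 0], [0, 0, 0, 0, 0, 0]]]'

```text
time: 16.53
ee_pos: [0.6054, -0.0905, 0.1493]
eef_rot: [0.707, -0.012, 0.011, -0.707]
ft_force: [-1.4, -3.5, 4.4]
width: 0.0119
```

```bash
python3 plan.py
```

```text
t16.53 [ 0.6054 -0.0905  0.1493] psi -1.9 tilt [-0. -0. -1.] j [ 0.47  0.4  -0.5   1.57  0.2   1.23 -0.1 ] F [-1.4 -3.5  4.4] Mz 0.341 w 0.0119
```

Request:
arm_command --targets '[[[0, 0, 0, 0, 2, 0], [0, 0, 0, 0, 0, 0], [0, 0, 0, 0, 0, 0]]]'

```text
time: 16.78
ee_pos: [0.6054, -0.0905, 0.1493]
eef_rot: [0.707, -0.024, 0.024, -0.707]
ft_force: [-1.0, -3.2, 4.5]
width: 0.012
```

```bash
python3 plan.py
```

```text
t16.78 [ 0.6054 -0.0905  0.1493] psi -3.9 tilt [-0. -0. -1.] j [ 0.46  0.4  -0.49  1.57  0.2   1.22 -0.13] F [-1.  -3.2  4.5] Mz 0.324 w 0.0120
```

Request:
arm_command --targets '[[[0, 0, 0, 0, 2.5, 0], [0, 0, 0, 0, 0, 0], [0, 0, 0, 0, 0, 0]]]'

```text
time: 17.03
ee_pos: [0.6054, -0.0904, 0.1492]
eef_rot: [0.706, -0.04, 0.04, -0.706]
ft_force: [-2.1, -2.9, 2.5]
width: 0.0122
```

```bash
python3 plan.py
```

```text
t17.03 [ 0.6054 -0.0904  0.1492] psi -6.5 tilt [-0. -0. -1.] j [ 0.46  0.4  -0.49  1.57  0.19  1.22 -0.18] F [-2.1 -2.9  2.5] Mz 0.265 w 0.0122
```

Request:
arm_command --targets '[[[0, 0, 0, 0, 0, 0], [0, 0, 0, 0, 0, 0], [0, -0.002, 0, 0, 0, 0], [0, -0.022, 0, 0, 0, 0], [0, -0.024, 0, 0, 0, 0]]]' --hand 0.4

```text
time: 17.45
ee_pos: [0.6046, -0.0895, 0.1963]
eef_rot: [-0.705, 0.041, -0.039, 0.706]
ft_force: [0.3, 0.0, 0.8]
width: 0.0324
```

```bash
python3 plan.py .5192 .0718 .198 -17.2
```

```text
t17.45 [ 0.6046 -0.0895  0.1963] psi -6.5 tilt [-0.003  0.001 -1.   ] j [ 0.46  0.36 -0.49  1.51  0.17  1.31 -0.16] F [0.3 0.  0.8] Mz 0.023 w 0.0324
[[-0.0206, -0.0003, 0.0301, 0, 2.1, 0], [-0.0217, -0.0004, 0.0293, 0, 2.2, 0], [-0.0229, -0.0003, 0.0285, 0, 2.1, 0], [-0.0238, -0.0004, 0.0277, 0, 2.1, 0], [-0.0249, -0.0003, 0.0267, 0, 2.2, 0]]
end [0.5192 0.0718 0.198 ] -17.2
```

Request:
arm_command --targets '[[[-0.0205, -0.0005, 0.03, 0, 2.1, 0], [-0.022, -0.0005, 0.0295, 0, 2.2, 0], [-0.023, -0.0005, 0.0285, 0, 2.1, 0], [-0.024, -0.0005, 0.0275, 0, 2.1, 0], [-0.025, 0, 0.0265, 0, 2.2, 0], [0, 0, 0, 0, 0, 0], [0, 0, 0, 0, 0, 0]]]'

```text
time: 18.03
ee_pos: [0.5189, 0.0736, 0.1997]
eef_rot: [-0.699, 0.104, -0.105, 0.699]
ft_force: [0.1, -0.7, 0.8]
width: 0.0344
```

```bash
python3 plan.py .5192 .0718 .148 -17.2 3; python3 - <<'E'
from bench import vision
import cv2
a=vision.camera("scene")["pixels"]; b=vision.camera("top")["pixels"]
cv2.imwrite("pics/s5.png",a);cv2.imwrite("pics/t5.png",b)
cv2.imwrite("pics/d5.png",cv2.hconcat([cv2.resize(a[120:270,232:382],(400,400),interpolation=cv2.INTER_CUBIC),cv2.resize(b[160:320,260:420],(400,400))]))
E
```

```text
t18.03 [0.5189 0.0736 0.1997] psi -17.0 tilt [ 0.001  0.    -1.   ] j [ 0.31  0.17 -0.59  1.73  0.1   1.27 -0.6 ] F [ 0.1 -0.7  0.8] Mz -0.016 w 0.0344
[[0.0003, 0.0172, -0.0005, 0, 0.1, 0], [0.0002, 0.0173, -0.0006, 0, 0.0, 0], [0.0003, 0.0172, -0.0005, 0, 0.1, 0]]
end [0.5192 0.0718 0.148 ] -17.2
```

View pics/d5.png

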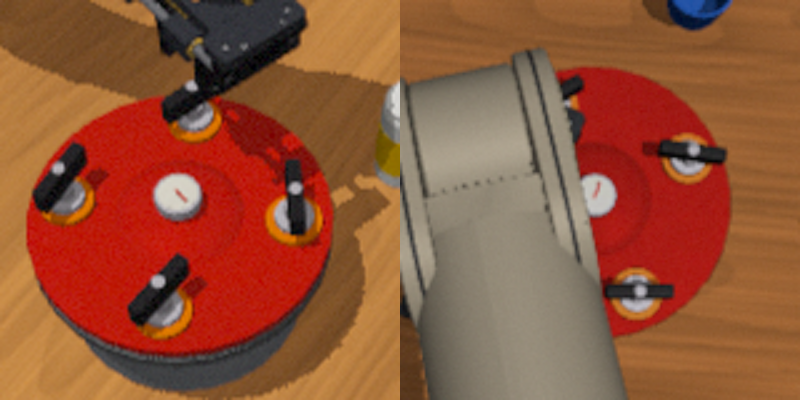

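B, at (692,152), is turned as well. I'll go down on D.

Request:
arm_command --targets '[[[0, 0.014, -0.001, 0, 0, 0], [0, 0.017, 0, 0, 0, 0], [0, 0.012, 0, 0, 0, 0], [0, 0.0065, 0, 0, 0, 0], [0, 0, 0, 0, 0, 0]]]'

```text
time: 18.55
ee_pos: [0.5188, 0.0692, 0.1482]
eef_rot: [0.699, -0.108, 0.106, -0.699]
ft_force: [-0.3, -0.6, 0.3]
width: 0.0352
```

Request:
arm_command --targets '[[[0, 0, 0, 0, 0, 0], [0, 0, 0, 0, 0, 0], [0, 0, 0, 0, 0, 0], [0, 0, 0, 0, 0, 0], [0, 0, 0, 0, 0, 0]]]' --hand 0

```text
time: 18.97
ee_pos: [0.5186, 0.0705, 0.1502]
eef_rot: [0.699, -0.107, 0.106, -0.699]
ft_force: [-5.9, 1.3, 5.0]
width: 0.0121
```

```bash
python3 plan.py
```

```text
t18.97 [0.5186 0.0705 0.1502] psi -17.3 tilt [-0.001  0.    -1.   ] j [ 0.3   0.21 -0.58  1.8   0.13  1.17 -0.62] F [-5.9  1.3  5. ] Mz 0.037 w 0.0121
```

Request:
arm_command --targets '[[[0.0003, 0, 0, 0, 2.5, 0], [0, 0, 0, 0, 2.5, 0], [0, 0, 0, 0, 0, 0]]]'

```text
time: 19.22
ee_pos: [0.5187, 0.0706, 0.1503]
eef_rot: [0.694, -0.138, 0.137, -0.694]
ft_force: [-7.2, 0.6, 5.5]
width: 0.0119
```

```bash
python3 plan.py
```

```text
t19.22 [0.5187 0.0706 0.1503] psi -22.4 tilt [-0.002  0.    -1.   ] j [ 0.29  0.21 -0.57  1.8   0.12  1.17 -0.71] F [-7.2  0.6  5.5] Mz -0.041 w 0.0119
```

Request:
arm_command --targets '[[[-0.0006, 0, 0, 0, 2.5, 0], [0, 0, 0, 0, 2.5, 0], [0, 0, 0, 0, 0, 0]]]'

```text
time: 19.47
ee_pos: [0.5186, 0.0706, 0.1503]
eef_rot: [0.687, -0.167, 0.167, -0.687]
ft_force: [-5.9, 2.5, 4.8]
width: 0.0119
```

```bash
python3 plan.py
```

```text
t19.47 [0.5186 0.0706 0.1503] psi -27.4 tilt [-0.001 -0.    -1.   ] j [ 0.28  0.21 -0.56  1.8   0.12  1.17 -0.79] F [-5.9  2.5  4.8] Mz 0.329 w 0.0119
```

Request:
arm_command --targets '[[[0, 0, 0, 0, 2, 0], [0, 0, 0, 0, 0, 0], [0, 0, 0, 0, 0, 0]]]'

```text
time: 19.72
ee_pos: [0.5186, 0.0706, 0.1502]
eef_rot: [0.684, -0.178, 0.178, -0.684]
ft_force: [-6.0, -0.3, 5.9]
width: 0.0118
```

```bash
python3 plan.py
```

```text
t19.72 [0.5186 0.0706 0.1502] psi -29.2 tilt [-0.001 -0.    -1.   ] j [ 0.28  0.21 -0.56  1.8   0.12  1.17 -0.83] F [-6.  -0.3  5.9] Mz 0.291 w 0.0118
```

Request:
arm_command --targets '[[[0, 0, 0, 0, 2, 0], [0, 0, 0, 0, 0, 0], [0, 0, 0, 0, 0, 0]]]'

```text
time: 19.97
ee_pos: [0.5185, 0.0706, 0.1501]
eef_rot: [0.681, -0.19, 0.19, -0.681]
ft_force: [-5.2, 1.3, 5.6]
width: 0.0118
```

```bash
python3 plan.py
```

```text
t19.97 [0.5185 0.0706 0.1501] psi -31.2 tilt [-0.001 -0.    -1.   ] j [ 0.28  0.21 -0.56  1.8   0.12  1.17 -0.86] F [-5.2  1.3  5.6] Mz 0.277 w 0.0118
```

Request:
arm_command --targets '[[[0, 0, 0, 0, 1.5, 0], [0, 0, 0, 0, 0, 0], [0, 0, 0, 0, 0, 0]]]'

```text
time: 20.22
ee_pos: [0.5184, 0.0706, 0.1501]
eef_rot: [0.679, -0.199, 0.198, -0.678]
ft_force: [-5.6, 0.6, 4.2]
width: 0.0116
```

```bash
python3 plan.py
```

```text
t20.22 [0.5184 0.0706 0.1501] psi -32.7 tilt [-0.001 -0.    -1.   ] j [ 0.27  0.21 -0.55  1.8   0.12  1.17 -0.89] F [-5.6  0.6  4.2] Mz 0.316 w 0.0116
```

Request:
arm_command --targets '[[[0, 0, 0, 0, 0, 0], [0, 0, 0, 0, 0, 0], [0, -0.002, 0, 0, 0, 0], [0, -0.022, 0, 0, 0, 0], [0, -0.024, 0, 0, 0, 0]]]' --hand 0.4

```text
time: 20.63
ee_pos: [0.5183, 0.07, 0.1974]
eef_rot: [0.679, -0.2, 0.198, -0.678]
ft_force: [0.1, -0.8, 0.1]
width: 0.0325
```

```bash
python3 plan.py .6443 .0337 .198 33 ; python3 - <<'E'
from bench import vision
import cv2
a=vision.camera("scene")["pixels"]
cv2.imwrite("pics/s6.png",a)
E
```

```text
t20.63 [0.5183 0.07   0.1974] psi -32.7 tilt [-0.003 -0.    -1.   ] j [ 0.28  0.17 -0.56  1.74  0.09  1.26 -0.86] F [ 0.1 -0.8  0.1] Mz 0.021 w 0.0325
[[0.0126, -0.0001, 0.0038, 0, -6.6, 0], [0.0129, -0.0, 0.0023, 0, -6.5, 0], [0.013, -0.0001, 0.0008, 0, -6.6, 0], [0.0131, -0.0, -0.0007, 0, -6.6, 0], [0.013, -0.0001, -0.0022, 0, -6.6, 0], [0.0125, -0.0001, -0.0037, 0, -6.5, 0], [0.0121, -0.0, -0.0051, 0, -6.6, 0], [0.0115, -0.0001, -0.0064, 0, -6.6, 0], [0.0106, -0.0, -0.0077, 0, -6.5, 0], [0.0097, -0.0001, -0.0088, 0, -6.6, 0]]
end [0.6443 0.0337 0.198 ] 33.0
```

```bash
cat > barfit.py <<'E'
import cv2,numpy as np,sys
from geo import *
from scipy.optimize import minimize
K=dict(A=(.6444,.0337),B=(.606,-.0905),C=(.4813,-.0527),D=(.5192,.0718))
def dark(im):
    m=im.astype(float).max(2); return np.clip((80-m)/45,0,1)   # soft: 1 at <=35, 0 at >=80
SS=6
def mask(C,p,ang,dx,dy,box,zc=.162):
    x0,y0,x1,y1=box
    c,s=np.cos(ang),np.sin(ang)
    co=np.array([[p[0]+dx+c*a*.029-s*b*.006,p[1]+dy+s*a*.029+c*b*.006,zc+h*.012] for a in(-1,1) for b in(-1,1) for h in(-1,1)])
    q=C.proj(co); q=(q+.5-[x0,y0])*SS-.5
    h=cv2.convexHull(np.round(q*16).astype(np.int32))
    M=np.zeros(((y1-y0)*SS,(x1-x0)*SS),np.uint8); cv2.fillConvexPoly(M,h,255,cv2.LINE_AA,4)
    return cv2.resize(M,(x1-x0,y1-y0),interpolation=cv2.INTER_AREA)/255.
def fit(C,im,k,a0,verbose=False):
    p=K[k]; u=C.proj(np.array([[p[0],p[1],.162]]))[0].round().astype(int); r=24
    box=(u[0]-r,u[1]-r,u[0]+r,u[1]+r); D=dark(im)[box[1]:box[3],box[0]:box[2]]
    D=cv2.morphologyEx(D,cv2.MORPH_CLOSE,np.ones((4,4)))
    f=lambda v:((mask(C,p,np.radians(v[0]),v[1]/1e3,v[2]/1e3,box)-D)**2).sum()
    best=min(((f((a,0,0)),a) for a in np.arange(a0-30,a0+31,3)))
    r_=minimize(f,(best[1],0,0),method="Nelder-Mead",options=dict(initial_simplex=[(best[1]-3,0,0),(best[1]+3,0,0),(best[1],1.5,0),(best[1],0,1.5)],xatol=.02,fatol=.001))
    return r_.x.round(2),round(r_.fun,1)
T,S=Cam("top"),Cam("scene")
def run(f,k,a):
    im=cv2.imread(f"pics/{f}.png"); print(f,k,*fit(T if f[0]=="t" else S,im,k,a))
E
python3 - <<'E'
from barfit import *
for k,a in(("A",179.4),("B",145),("C",136.7),("D",72.8)): run("top0",k,a); run("scene0",k,a)
for f in("t3","t4","s3","s5","s6"): run(f,"A",125)
for f in("t4","t5","s5","s6"): run(f,"C",93)
for f in("t5","s5","s6"): run(f,"B",86)
run("s6","D",58)
E
```

```text
top0 A [180.04  -3.46  -1.5 ] 39.9
scene0 A [173.9    2.34   0.34] 74.8
top0 B [145.86  -2.77  -1.38] 48.4
scene0 B [143.01   2.83   0.61] 71.5
top0 C [134.46  -2.09  -0.93] 49.6
scene0 C [139.12   1.81   1.73] 48.1
top0 D [73.25 -2.22 -1.21] 50.3
scene0 D [8.165e+01 3.940e+00 2.000e-02] 64.4
t3 A [129.08  -3.51  -0.8 ] 52.3
t4 A [127.98  -2.79  -2.61] 100.9
s3 A [125.47   2.19   1.57] 54.7
s5 A [125.45   2.16   1.48] 49.8
s6 A [125.78   2.27   1.5 ] 50.1
t4 C [97.83 -2.28 -0.67] 57.3
t5 C [97.5  -2.12 -0.68] 54.8
s5 C [101.04   3.41   0.31] 68.4
s6 C [100.69   3.38   0.42] 67.9
t5 B [87.47 -2.93 -0.98] 52.6
s5 B [9.213e+01 2.990e+00 9.000e-02] 86.4
s6 B [91.85  2.93  0.19] 86.4
s6 D [63.62  7.48 19.05] 297.8
```

Request:
arm_command --targets '[[[0.0125, 0, 0.004, 0, -6.6, 0], [0.013, 0, 0.0025, 0, -6.5, 0], [0.013, 0, 0.001, 0, -6.6, 0], [0.013, 0, -0.0005, 0, -6.6, 0], [0.013, 0, -0.002, 0, -6.6, 0], [0.0125, 0, -0.0035, 0, -6.5, 0], [0.012, 0, -0.005, 0, -6.6, 0], [0.0115, 0, -0.0065, 0, -6.6, 0], [0.0105, 0, -0.0075, 0, -6.5, 0], [0.0095, 0, -0.009, 0, -6.6, 0], [0, 0, 0, 0, 0, 0]]]'

```text
time: 21.6
ee_pos: [0.6465, 0.0334, 0.1972]
eef_rot: [-0.678, -0.202, 0.202, 0.678]
ft_force: [0.1, -0.1, -0.4]
width: 0.0348
```

```bash
python3 plan.py; python3 - <<'E'
from bench import vision
import cv2
a=vision.camera("scene")["pixels"]; b=vision.camera("top")["pixels"]
cv2.imwrite("pics/s7.png",a);cv2.imwrite("pics/t7.png",b)
cv2.imwrite("pics/d7.png",cv2.hconcat([cv2.resize(a[120:270,232:382],(400,400),interpolation=cv2.INTER_CUBIC),cv2.resize(b[160:320,260:420],(400,400))]))
from barfit import *
run("t7","D",58);run("s7","D",58);run("s7","C",93);run("s7","B",86)
E
```

```text
t21.60 [0.6465 0.0334 0.1972] psi 33.2 tilt [ 0.  0. -1.] j [ 0.34  0.47 -0.64  1.4   0.28  1.36  0.27] F [ 0.1 -0.1 -0.4] Mz -0.009 w 0.0348
t7 D [58.34 -2.15 -1.26] 39.7
s7 D [61.31 22.51  9.87] 486.8
s7 C [100.97   3.53   0.31] 69.8
s7 B [9.221e+01 2.850e+00 6.000e-02] 87.5
```

View pics/d7.png

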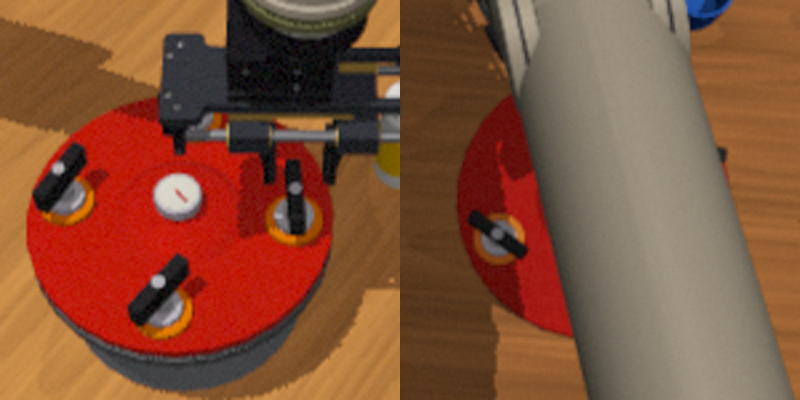

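Bar fits from the top view give A ≈ 129° (hand 39°), C ≈ 97.5°, B ≈ 87.5° and D ≈ 58°. Each trails the hand's end angle by a few degrees, which matches the stated 0.1 rad yield, apart from noise. All four have bitten and just started to sink.

The yield is the same in both passes. So each hand must finish about 44–45° beyond its first-pass end, which was A 32.7, C 0.8, B −6.5, D −32.7.

Request:
arm_command --targets '[[[0, 0.014, 0, 0, -2.7, 0], [0, 0.017, 0, 0, -2.6, 0], [0, 0.012, 0, 0, 0, 0], [0, 0.0055, 0, 0, 0, 0], [0, 0, 0, 0, 0, 0]]]'

```text
time: 22.12
ee_pos: [0.644, 0.0348, 0.1481]
eef_rot: [-0.668, -0.23, 0.231, 0.669]
ft_force: [0.8, -0.3, 0.9]
width: 0.0348
```

Request:
arm_command --targets '[[[0, 0, 0, 0, 0, 0]]]'

```text
time: 22.2
ee_pos: [0.6449, 0.035, 0.1498]
eef_rot: [0.668, 0.231, -0.231, -0.668]
ft_force: [-0.1, 0.1, 0.3]
width: 0.035
```

```bash
python3 plan.py .6444 .0337 .148 38.5 1
```

```text
t22.20 [0.6449 0.035  0.1498] psi 38.1 tilt [ 0. -0. -1.] j [ 0.35  0.5  -0.65  1.47  0.31  1.28  0.34] F [-0.1  0.1  0.3] Mz 0.032 w 0.0350
[[-0.0012, 0.0018, -0.0007, 0, -0.4, 0]]
end [0.6444 0.0337 0.148 ] 38.5
```

Request:
arm_command --targets '[[[-0.001, 0.0015, -0.0007, 0, -0.4, 0], [0, 0, 0, 0, 0, 0], [0, 0, 0, 0, 0, 0], [0, 0, 0, 0, 0, 0], [0, 0, 0, 0, 0, 0], [0, 0, 0, 0, 0, 0]]]' --hand 0

```text
time: 22.7
ee_pos: [0.6446, 0.0334, 0.1482]
eef_rot: [0.668, 0.234, -0.234, -0.667]
ft_force: [-3.3, -2.1, 3.2]
width: 0.0124
```

```bash
python3 plan.py
```

```text
t22.70 [0.6446 0.0334 0.1482] psi 38.6 tilt [-0. -0. -1.] j [ 0.35  0.5  -0.65  1.47  0.31  1.27  0.34] F [-3.3 -2.1  3.2] Mz 0.009 w 0.0124
```

Request:
arm_command --targets '[[[0, 0, 0, 0, 3.8, 0], [0, 0, 0, 0, 3.8, 0], [0, 0.0001, 0, 0, 3.8, 0], [0, 0.0001, 0, 0, 3.8, 0], [0, 0.0001, 0, 0, 3.8, 0], [0, 0.0001, 0, 0, 3.8, 0], [0, 0.0001, 0, 0, 3.8, 0], [0, 0.0001, 0, 0, 3.8, 0], [0, 0.0001, 0, 0, 3.8, 0], [0, 0.0001, 0, 0, 3.8, 0], [0, 0.0001, 0, 0, 3.8, 0], [0, 0, 0, 0, 0, 0]]]'

```text
time: 23.7
ee_pos: [0.6437, 0.0331, 0.1468]
eef_rot: [0.707, -0.022, 0.02, -0.706]
ft_force: [-6.1, -2.5, 3.2]
width: 0.0126
```

```bash
python3 plan.py
```

```text
t23.70 [0.6437 0.0331 0.1468] psi -3.4 tilt [-0.002 -0.001 -1.   ] j [ 0.26  0.48 -0.52  1.48  0.24  1.26 -0.35] F [-6.1 -2.5  3.2] Mz 0.302 w 0.0126
```

Request:
arm_command --targets '[[[0, 0.0001, 0, 0, 3, 0], [0, 0.0001, 0, 0, 3, 0], [0, 0.0001, 0, 0, 2.3, 0], [0, 0, 0, 0, 0, 0], [0, 0, 0, 0, 0, 0]]]'

```text
time: 24.12
ee_pos: [0.6435, 0.0331, 0.1465]
eef_rot: [0.704, -0.072, 0.07, -0.703]
ft_force: [-7.7, -2.3, 4.2]
width: 0.0126
```

```bash
python3 plan.py
```

```text
t24.12 [0.6435 0.0331 0.1465] psi -11.5 tilt [-0.002 -0.001 -1.   ] j [ 0.25  0.47 -0.5   1.48  0.23  1.25 -0.48] F [-7.7 -2.3  4.2] Mz 0.255 w 0.0126
```

Request:
arm_command --targets '[[[0, 0, 0, 0, 0.4, 0], [0, 0, 0, 0, 0, 0]]]'

```text
time: 24.28
ee_pos: [0.6435, 0.0331, 0.1465]
eef_rot: [0.704, -0.074, 0.072, -0.703]
ft_force: [-6.3, -3.1, 4.5]
width: 0.0123
```

Request:
arm_command --targets '[[[0, 0, 0, 0, 0, 0], [0, 0, 0, 0, 0, 0], [0, -0.002, 0, 0, 0, 0], [0, -0.023, 0, 0, 0, 0], [0, -0.025, 0, 0, 0, 0]]]' --hand 0.4

```text
time: 24.7
ee_pos: [0.6438, 0.0337, 0.1958]
eef_rot: [0.703, -0.074, 0.072, -0.703]
ft_force: [0.1, 0.6, 0.3]
width: 0.0326
```

```bash
python3 plan.py .4812 -.0522 .198 6.7 7
```

```text
t24.70 [0.6438 0.0337 0.1958] psi -11.9 tilt [-0.003  0.    -1.   ] j [ 0.25  0.44 -0.5   1.42  0.21  1.34 -0.47] F [0.1 0.6 0.3] Mz 0.011 w 0.0326
[[-0.0202, -0.0003, -0.0168, 0, -2.7, 0], [-0.021, -0.0003, -0.0158, 0, -2.6, 0], [-0.0217, -0.0003, -0.0149, 0, -2.7, 0], [-0.0223, -0.0004, -0.0138, 0, -2.6, 0], [-0.023, -0.0003, -0.0128, 0, -2.7, 0], [-0.0235, -0.0003, -0.0117, 0, -2.6, 0], [-0.024, -0.0003, -0.0106, 0, -2.7, 0]]
end [ 0.4812 -0.0522  0.198 ] 6.7
```

Request:
arm_command --targets '[[[-0.02, -0.0005, -0.017, 0, -2.7, 0], [-0.021, -0.0005, -0.016, 0, -2.6, 0], [-0.0215, 0, -0.015, 0, -2.7, 0], [-0.0225, -0.0005, -0.014, 0, -2.6, 0], [-0.023, 0, -0.013, 0, -2.7, 0], [-0.0235, -0.0005, -0.0115, 0, -2.6, 0], [-0.024, 0, -0.0105, 0, -2.7, 0], [0, 0, 0, 0, 0, 0], [0, 0, 0, 0, 0, 0], [0, 0, 0, 0, 0, 0]]]'

```text
time: 25.53
ee_pos: [0.4828, -0.0525, 0.1991]
eef_rot: [0.706, 0.042, -0.041, -0.706]
ft_force: [0.4, -0.1, -0.3]
width: 0.0348
```

```bash
python3 plan.py .4812 -.0522 .148 6.7 4
```

```text
t25.53 [ 0.4828 -0.0525  0.1991] psi 6.7 tilt [ 0.001 -0.    -1.   ] j [ 0.53  0.07 -0.53  1.83  0.04  1.25  0.1 ] F [ 0.4 -0.1 -0.3] Mz -0.016 w 0.0348
[[-0.0004, 0.0128, 0.0001, 0, -0.0, 0], [-0.0004, 0.0128, 0.0001, 0, -0.0, 0], [-0.0004, 0.0127, 0.0001, 0, -0.0, 0], [-0.0004, 0.0128, 0.0002, 0, -0.0, 0]]
end [ 0.4812 -0.0522  0.148 ] 6.7
```

Request:
arm_command --targets '[[[-0.0005, 0.014, 0, 0, 0, 0], [-0.0005, 0.017, 0, 0, 0, 0], [0, 0.014, 0, 0, 0, 0], [0, 0.006, 0, 0, 0, 0], [0, 0, 0, 0, 0, 0], [0, 0, 0, 0, 0, 0]]]'

```text
time: 26.03
ee_pos: [0.4816, -0.0524, 0.1479]
eef_rot: [-0.706, -0.042, 0.042, 0.706]
ft_force: [-0.2, 0.1, -0.3]
width: 0.0348
```

```bash
python3 plan.py .4812 -.0522 .148 6.7 1
```

```text
t26.03 [ 0.4816 -0.0524  0.1479] psi 6.7 tilt [-0.     0.001 -1.   ] j [ 0.52  0.12 -0.54  1.89  0.07  1.15  0.08] F [-0.2  0.1 -0.3] Mz 0.006 w 0.0348
[[-0.0004, -0.0001, 0.0003, 0, 0.0, 0]]
end [ 0.4812 -0.0522  0.148 ] 6.7
```

Request:
arm_command --targets '[[[-0.0004, 0, 0.0003, 0, 0, 0], [0, 0, 0, 0, 0, 0], [0, 0, 0, 0, 0, 0], [0, 0, 0, 0, 0, 0], [0, 0, 0, 0, 0, 0], [0, 0, 0, 0, 0, 0]]]' --hand 0

```text
time: 26.53
ee_pos: [0.4809, -0.0528, 0.148]
eef_rot: [0.706, 0.042, -0.041, -0.706]
ft_force: [0.7, 0.8, 2.1]
width: 0.0123
```

```bash
python3 plan.py
```

```text
t26.53 [ 0.4809 -0.0528  0.148 ] psi 6.7 tilt [ 0.001 -0.    -1.   ] j [ 0.52  0.12 -0.54  1.9   0.07  1.14  0.08] F [0.7 0.8 2.1] Mz 0.008 w 0.0123
```

Request:
arm_command --targets '[[[0, 0, 0, 0, 3.8, 0], [0, 0, 0, 0, 3.8, 0], [0, 0.0001, 0, 0, 3.8, 0], [0, 0.0001, 0, 0, 3.8, 0], [0, 0.0001, 0, 0, 3.8, 0], [0, 0.0001, 0, 0, 3.8, 0], [0, 0.0001, 0, 0, 3.8, 0], [0, 0.0001, 0, 0, 3.8, 0], [0, 0.0001, 0, 0, 3.8, 0], [0, 0.0001, 0, 0, 3.8, 0], [0, 0.0001, 0, 0, 3.8, 0], [0, 0, 0, 0, 0, 0]]]'

```text
time: 27.53
ee_pos: [0.4804, -0.0526, 0.1468]
eef_rot: [0.674, -0.214, 0.214, -0.674]
ft_force: [-1.8, 0.4, 1.8]
width: 0.0125
```

```bash
python3 plan.py
```

```text
t27.53 [ 0.4804 -0.0526  0.1468] psi -35.2 tilt [-0.001 -0.    -1.   ] j [ 0.48  0.11 -0.49  1.9   0.06  1.14 -0.65] F [-1.8  0.4  1.8] Mz 0.250 w 0.0125
```

Request:
arm_command --targets '[[[0, 0.0001, 0, 0, 3, 0], [0, 0.0001, 0, 0, 3, 0], [0, 0.0001, 0, 0, 2.4, 0], [0, 0, 0, 0, 0, 0], [0, 0, 0, 0, 0, 0]]]'

```text
time: 27.95
ee_pos: [0.4804, -0.0526, 0.1464]
eef_rot: [0.657, -0.261, 0.261, -0.657]
ft_force: [-2.5, 0.8, 2.9]
width: 0.0126
```

```bash
python3 plan.py
```

```text
t27.95 [ 0.4804 -0.0526  0.1464] psi -43.3 tilt [-0.001 -0.    -1.   ] j [ 0.47  0.11 -0.48  1.9   0.06  1.14 -0.79] F [-2.5  0.8  2.9] Mz 0.314 w 0.0126
```

Request:
arm_command --targets '[[[0, 0, 0, 0, 0, 0], [0, 0, 0, 0, 0, 0], [0, -0.002, 0, 0, 0, 0], [0, -0.023, 0, 0, 0, 0], [0, -0.025, 0, 0, 0, 0]]]' --hand 0.4

```text
time: 28.37
ee_pos: [0.4799, -0.0528, 0.196]
eef_rot: [0.657, -0.263, 0.261, -0.657]
ft_force: [-0.1, -0.2, -0.4]
width: 0.0333
```

```bash
python3 plan.py .6056 -.0905 .198 -0.7 7
```

```text
t28.37 [ 0.4799 -0.0528  0.196 ] psi -43.5 tilt [-0.002  0.001 -1.   ] j [ 0.48  0.07 -0.48  1.84  0.03  1.25 -0.77] F [-0.1 -0.2 -0.4] Mz -0.026 w 0.0333
[[0.0167, -0.0003, 0.0084, 0, -6.1, 0], [0.0176, -0.0003, 0.0067, 0, -6.1, 0], [0.0181, -0.0002, 0.0047, 0, -6.1, 0], [0.0186, -0.0003, 0.0027, 0, -6.1, 0], [0.0187, -0.0003, 0.0008, 0, -6.1, 0], [0.0187, -0.0003, -0.0012, 0, -6.2, 0], [0.0185, -0.0003, -0.0032, 0, -6.1, 0]]
end [ 0.6056 -0.0905  0.198 ] -0.7
```

Request:
arm_command --targets '[[[0.0165, -0.0005, 0.0085, 0, -6.1, 0], [0.0175, 0, 0.0065, 0, -6.1, 0], [0.018, -0.0005, 0.0045, 0, -6.1, 0], [0.0185, 0, 0.0025, 0, -6.1, 0], [0.0185, -0.0005, 0.001, 0, -6.1, 0], [0.0185, 0, -0.001, 0, -6.1, 0], [0.0185, 0, -0.003, 0, -6.0, 0], [0, 0, 0, 0, 0, 0], [0, 0, 0, 0, 0, 0], [0, 0, 0, 0, 0, 0]]]'

```text
time: 29.2
ee_pos: [0.6052, -0.0897, 0.1978]
eef_rot: [-0.707, 0.006, -0.006, 0.707]
ft_force: [-0.1, 0.2, 0.5]
width: 0.0345
```

Request:
arm_command --targets '[[[0, 0.014, 0, 0, 0, 0], [0, 0.017, 0, 0, 0, 0], [0, 0.0125, 0, 0, 0, 0], [0, 0.006, 0, 0, 0, 0], [0, 0, 0, 0, 0, 0], [0, 0, 0, 0, 0, 0]]]'

```text
time: 29.7
ee_pos: [0.6054, -0.0899, 0.1488]
eef_rot: [0.707, -0.006, 0.006, -0.707]
ft_force: [0.4, -0.7, -0.1]
width: 0.0351
```

```bash
python3 plan.py .6056 -.0905 .148 -1 1
```

```text
t29.70 [ 0.6054 -0.0899  0.1488] psi -0.9 tilt [ 0. -0. -1.] j [ 0.47  0.4  -0.51  1.57  0.2   1.22 -0.09] F [ 0.4 -0.7 -0.1] Mz 0.054 w 0.0351
[[0.0002, 0.0008, -0.0006, 0, 0.1, 0]]
end [ 0.6056 -0.0905  0.148 ] -1.0
```

Request:
arm_command --targets '[[[0, 0.0006, -0.0005, 0, 0, 0], [0, 0, 0, 0, 0, 0], [0, 0, 0, 0, 0, 0], [0, 0, 0, 0, 0, 0], [0, 0, 0, 0, 0, 0], [0, 0, 0, 0, 0, 0]]]' --hand 0

```text
time: 30.2
ee_pos: [0.6055, -0.0905, 0.1482]
eef_rot: [0.707, -0.005, 0.006, -0.707]
ft_force: [-2.0, -0.2, 2.5]
width: 0.012
```

```bash
python3 plan.py
```

```text
t30.20 [ 0.6055 -0.0905  0.1482] psi -0.9 tilt [ 0. -0. -1.] j [ 0.47  0.4  -0.51  1.57  0.2   1.22 -0.09] F [-2.  -0.2  2.5] Mz -0.003 w 0.0120
```

Request:
arm_command --targets '[[[0, 0, 0, 0, 3.8, 0], [0, 0, 0, 0, 3.8, 0], [0, 0.0001, 0, 0, 3.8, 0], [0, 0.0001, 0, 0, 3.8, 0], [0, 0.0001, 0, 0, 3.8, 0], [0, 0.0001, 0, 0, 3.8, 0], [0, 0.0001, 0, 0, 3.8, 0], [0, 0.0001, 0, 0, 3.8, 0], [0, 0.0001, 0, 0, 3.8, 0], [0, 0.0001, 0, 0, 3.8, 0], [0, 0.0001, 0, 0, 3.8, 0], [0, 0, 0, 0, 0, 0]]]'

```text
time: 31.2
ee_pos: [0.6052, -0.0904, 0.147]
eef_rot: [0.658, -0.258, 0.258, -0.658]
ft_force: [-3.4, -0.4, 1.3]
width: 0.0128
```

```bash
python3 plan.py
```

```text
t31.20 [ 0.6052 -0.0904  0.147 ] psi -42.8 tilt [-0.001 -0.    -1.   ] j [ 0.38  0.38 -0.39  1.58  0.15  1.21 -0.78] F [-3.4 -0.4  1.3] Mz 0.289 w 0.0128
```

Request:
arm_command --targets '[[[0, 0.0001, 0, 0, 3, 0], [0, 0.0001, 0, 0, 3, 0], [0, 0.0001, 0, 0, 2.2, 0], [0, 0, 0, 0, 0, 0], [0, 0, 0, 0, 0, 0]]]'

```text
time: 31.62
ee_pos: [0.6052, -0.0904, 0.1467]
eef_rot: [0.639, -0.303, 0.303, -0.639]
ft_force: [-4.0, -0.1, 2.9]
width: 0.0127
```

```bash
python3 plan.py
```

```text
t31.62 [ 0.6052 -0.0904  0.1467] psi -50.7 tilt [-0.001 -0.    -1.   ] j [ 0.37  0.38 -0.37  1.58  0.14  1.21 -0.91] F [-4.  -0.1  2.9] Mz 0.283 w 0.0127
```

Request:
arm_command --targets '[[[0, 0, 0, 0, 0, 0], [0, 0, 0, 0, 0, 0], [0, -0.002, 0, 0, 0, 0], [0, -0.023, 0, 0, 0, 0], [0, -0.025, 0, 0, 0, 0]]]' --hand 0.4

```text
time: 32.03
ee_pos: [0.6047, -0.0906, 0.1958]
eef_rot: [0.639, -0.305, 0.303, -0.638]
ft_force: [0.0, -0.4, 0.8]
width: 0.0328
```

```bash
python3 plan.py .5185 .0710 .198 -28 7
```

```text
t32.03 [ 0.6047 -0.0906  0.1958] psi -50.9 tilt [-0.003  0.    -1.   ] j [ 0.37  0.34 -0.37  1.52  0.13  1.31 -0.9 ] F [ 0.  -0.4  0.8] Mz -0.023 w 0.0328
[[-0.0257, -0.0003, 0.005, 0, -3.3, 0], [-0.0253, -0.0003, 0.0065, 0, -3.2, 0], [-0.025, -0.0003, 0.0079, 0, -3.3, 0], [-0.0244, -0.0004, 0.0093, 0, -3.3, 0], [-0.0239, -0.0003, 0.0107, 0, -3.2, 0], [-0.0232, -0.0003, 0.012, 0, -3.3, 0], [-0.0226, -0.0003, 0.0133, 0, -3.3, 0]]
end [0.5184 0.071  0.198 ] -28.0
```

Request:
arm_command --targets '[[[-0.0255, -0.0005, 0.005, 0, -3.3, 0], [-0.0255, 0, 0.0065, 0, -3.2, 0], [-0.025, -0.0005, 0.008, 0, -3.3, 0], [-0.0245, -0.0005, 0.0095, 0, -3.3, 0], [-0.024, 0, 0.0105, 0, -3.2, 0], [-0.023, -0.0005, 0.012, 0, -3.3, 0], [-0.0225, 0, 0.0135, 0, -3.0, 0], [0, 0, 0, 0, 0, 0], [0, 0, 0, 0, 0, 0], [0, 0, 0, 0, 0, 0]]]'

```text
time: 32.87
ee_pos: [0.5197, 0.0712, 0.1987]
eef_rot: [0.686, -0.173, 0.173, -0.686]
ft_force: [0.0, 0.5, 0.2]
width: 0.0349
```

```bash
python3 plan.py .5185 .0710 .148 -28 4; python3 - <<'E'
from bench import vision
import cv2
a=vision.camera("scene")["pixels"]; b=vision.camera("top")["pixels"]
cv2.imwrite("pics/s8.png",a);cv2.imwrite("pics/t8.png",b)
cv2.imwrite("pics/d8.png",cv2.hconcat([cv2.resize(a[120:270,232:382],(400,400),interpolation=cv2.INTER_CUBIC),cv2.resize(b[160:320,260:420],(400,400))]))
from barfit import *
run("t8","B",43);run("t8","C",52);run("s8","A",82)
E
```

```text
t32.87 [0.5197 0.0712 0.1987] psi -28.3 tilt [ 0. -0. -1.] j [ 0.26  0.17 -0.53  1.74  0.09  1.26 -0.79] F [0.  0.5 0.2] Mz 0.026 w 0.0349
[[-0.0002, 0.0127, -0.0002, 0, -0.1, 0], [-0.0003, 0.0127, -0.0002, 0, -0.0, 0], [-0.0002, 0.0127, -0.0002, 0, -0.1, 0], [-0.0002, 0.0126, -0.0002, 0, -0.1, 0]]
end [0.5185 0.071  0.148 ] -28.0
t8 B [42.21 -4.13 -1.15] 52.6
t8 C [ 5.055e+01 -2.710e+00  4.000e-02] 48.2
s8 A [87.26  3.46 -0.32] 64.5
```

View pics/d8.png

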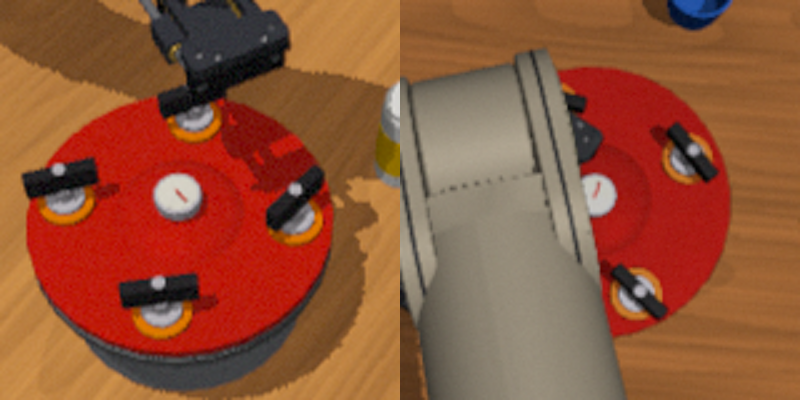

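The crops show A, B and C turned on. The top fits give B at 45.3° and C at 47°, each ±2° (by hand angle about 44.2°). Next is D.

Request:
arm_command --targets '[[[-0.0005, 0.014, 0, 0, 0, 0], [-0.0005, 0.017, 0, 0, 0, 0], [0, 0.0135, 0, 0, 0, 0], [0, 0.006, 0, 0, 0, 0], [0, 0, 0, 0, 0, 0], [0, 0, 0, 0, 0, 0]]]'

```text
time: 33.47
ee_pos: [0.5189, 0.0715, 0.1484]
eef_rot: [-0.686, 0.173, -0.173, 0.686]
ft_force: [0.0, 0.1, 1.0]
width: 0.0349
```

Request:
arm_command --targets '[[[0, 0, 0, 0, 0, 0], [0, 0, 0, 0, 0, 0], [0, 0, 0, 0, 0, 0], [0, 0, 0, 0, 0, 0], [0, 0, 0, 0, 0, 0], [0, 0, 0, 0, 0, 0]]]' --hand 0

```text
time: 33.97
ee_pos: [0.5187, 0.072, 0.1485]
eef_rot: [-0.686, 0.173, -0.173, 0.686]
ft_force: [-1.2, 0.8, 3.4]
width: 0.0126
```

```bash
python3 plan.py
```

```text
t33.97 [0.5187 0.072  0.1485] psi -28.3 tilt [ 0. -0. -1.] j [ 0.25  0.21 -0.53  1.8   0.11  1.16 -0.81] F [-1.2  0.8  3.4] Mz 0.004 w 0.0126
```

Request:
arm_command --targets '[[[0, 0, 0, 0, 3.7, 0], [0, 0, 0, 0, 3.7, 0], [0, 0.0001, 0, 0, 3.7, 0], [0, 0.0001, 0, 0, 3.7, 0], [0, 0.0001, 0, 0, 3.7, 0], [0, 0.0001, 0, 0, 3.7, 0], [0, 0.0001, 0, 0, 3.7, 0], [0, 0.0001, 0, 0, 3.7, 0], [0, 0.0001, 0, 0, 3.7, 0], [0, 0.0001, 0, 0, 3.7, 0], [0, 0.0001, 0, 0, 3.7, 0], [0, 0, 0, 0, 0, 0]]]'

```text
time: 34.97
ee_pos: [0.5184, 0.0722, 0.1473]
eef_rot: [0.582, -0.401, 0.401, -0.582]
ft_force: [-2.3, 0.9, 1.0]
width: 0.0122
```

```bash
python3 plan.py
```

```text
t34.97 [0.5184 0.0722 0.1473] psi -69.1 tilt [-0.  0. -1.] j [ 0.19  0.2  -0.46  1.81  0.1   1.16 -1.51] F [-2.3  0.9  1. ] Mz 0.280 w 0.0122
```

Request:
arm_command --targets '[[[0, 0.0001, 0, 0, 3, 0], [0, 0.0001, 0, 0, 3, 0], [0, 0.0001, 0, 0, 2, 0], [0, 0, 0, 0, 0, 0], [0, 0, 0, 0, 0, 0]]]'

```text
time: 35.38
ee_pos: [0.5184, 0.0723, 0.147]
eef_rot: [-0.554, 0.439, -0.439, 0.554]
ft_force: [-2.7, 2.4, 3.4]
width: 0.0124
```

```bash
python3 plan.py
```

```text
t35.38 [0.5184 0.0723 0.147 ] psi -76.8 tilt [-0.  0. -1.] j [ 0.18  0.2  -0.45  1.81  0.09  1.16 -1.64] F [-2.7  2.4  3.4] Mz 0.294 w 0.0124
```

Request:
arm_command --targets '[[[0, 0, 0, 0, 0, 0], [0, 0, 0, 0, 0, 0], [0, -0.002, 0, 0, 0, 0], [0, -0.023, 0, 0, 0, 0], [0, -0.03, 0, 0, 0, 0], [0, -0.035, 0, 0, 0, 0], [0, 0, 0, 0, 0, 0]]]' --hand 0.4

```text
time: 35.97
ee_pos: [0.5216, 0.0719, 0.2436]
eef_rot: [-0.551, 0.438, -0.443, 0.556]
ft_force: [1.4, 0.6, 0.0]
width: 0.0344
```

```bash
python3 plan.py .48 -.29 .25 -50
```

```text
t35.97 [0.5216 0.0719 0.2436] psi -77.0 tilt [ 0.01  0.   -1.  ] j [ 0.19  0.13 -0.45  1.68  0.06  1.34 -1.61] F [1.4 0.6 0. ] Mz 0.058 w 0.0344
[[0.0343, -0.0006, -0.0122, 0, -2.7, 0], [0.0337, -0.0007, -0.0138, 0, -2.7, 0], [0.0331, -0.0006, -0.0153, 0, -2.7, 0], [0.0322, -0.0007, -0.0169, 0, -2.7, 0], [0.0315, -0.0006, -0.0184, 0, -2.7, 0], [0.0305, -0.0006, -0.0199, 0, -2.7, 0], [0.0296, -0.0007, -0.0213, 0, -2.7, 0], [0.0285, -0.0006, -0.0226, 0, -2.7, 0], [0.0274, -0.0007, -0.024, 0, -2.7, 0], [0.0263, -0.0006, -0.0252, 0, -2.7, 0]]
end [ 0.48 -0.29  0.25] -50.0
```

Moving the arm aside for a final look. The path stays at about z 0.25, above everything.

Request:
arm_command --targets '[[[0.034, -0.0005, -0.012, 0, -2.7, 0], [0.0335, -0.0005, -0.014, 0, -2.7, 0], [0.033, -0.0005, -0.0155, 0, -2.7, 0], [0.032, -0.0005, -0.017, 0, -2.7, 0], [0.0315, -0.0005, -0.0185, 0, -2.7, 0], [0.0305, -0.0005, -0.02, 0, -2.7, 0], [0.0295, -0.0005, -0.0215, 0, -2.7, 0], [0.0285, -0.0005, -0.0225, 0, -2.7, 0], [0.0275, -0.0005, -0.024, 0, -2.7, 0], [0.0265, -0.0005, -0.025, 0, -2.7, 0], [0, 0, 0, 0, 0, 0], [0, 0, 0, 0, 0, 0]]]'

```text
time: 36.97
ee_pos: [0.4757, -0.2924, 0.2416]
eef_rot: [0.641, -0.3, 0.3, -0.64]
ft_force: [0.1, 0.4, -0.5]
width: 0.0348
```

```bash
python3 plan.py; python3 - <<'E'
from bench import vision
import cv2
a=vision.camera("scene")["pixels"]; b=vision.camera("top")["pixels"]
cv2.imwrite("pics/s9.png",a);cv2.imwrite("pics/t9.png",b)
cv2.imwrite("pics/d9.png",cv2.hconcat([cv2.resize(a[50:350,150:450],(400,400),interpolation=cv2.INTER_CUBIC),cv2.resize(b[120:320,230:430],(400,400))]))
from barfit import *
run("t9","A",84);run("t9","B",43);run("t9","C",52);run("t9","D",14)
E
```

```text
t36.97 [ 0.4757 -0.2924  0.2416] psi -50.3 tilt [-0.    -0.001 -1.   ] j [ 0.61  0.18 -0.16  1.61  0.03  1.35 -0.43] F [ 0.1  0.4 -0.5] Mz 0.007 w 0.0348
t9 A [80.99 -3.39 -1.12] 53.6
t9 B [43.32 -3.87 -1.33] 52.6
t9 C [51.23 -3.26 -1.15] 44.7
t9 D [16.72 -2.01 -1.29] 50.6
```

View pics/d9.png

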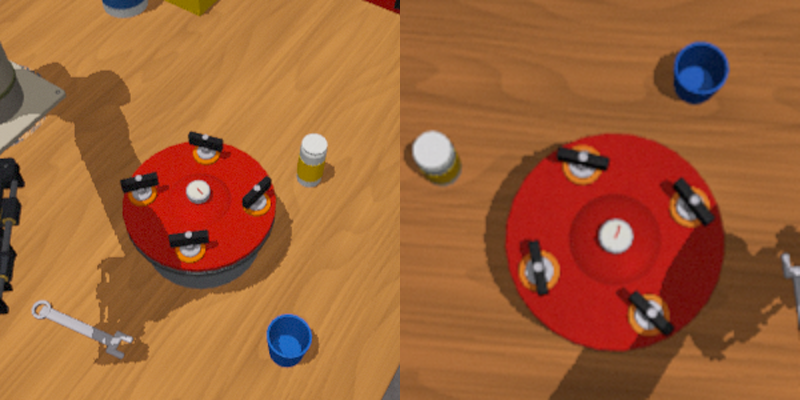

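All four knobs sit where the hand angles predict, within about 3°. The can, wrench and cup have not moved and the gripper is clear, so I'll hand in.

```bash
python3 -c "
from bench import r
print(r.close_job())"
```

```text
the job is handed in; nothing more can be done
None
```

I tightened all four knobs in two crisscross rounds and handed the job in at about 37 s. No verdict came back.

Knob order both times, by pot-relative position as seen from the robot: far knob, then near knob straight across, then far-right, then near-left straight across.

- **First round:** I turned each knob in 5° steps until the torque jumped from about 0 to about 0.3 N m. I then turned a few degrees more until the torque held steady, so each knob had just started to sink.
- **Second round:** I turned each knob a further 44° or so, measured by the hand's end angles in the two rounds. I stopped just short of 45° on purpose.
- **Load on the lid:** wrist readings stayed below about 10 N, and I moved the hand down as the knobs sank.

**Last checks:**
- The top camera put the second-round turns at 48°, 46°, 44° and 42°, in the order above. The fits are good to about ±2–3°, so they agree with the hand angles.
- The scene camera's angle fits were several degrees off, so I did not use them.
- The steady torque read about 0.3 N m rather than the stated 0.4.
- The can, wrench and cup look unmoved in the last pictures, and the open gripper is well clear of everything.

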